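# Take down a drying stack of tool-handle blanks

### The arm

A 7-joint arm with a two-finger parallel gripper is mounted at the origin on the work surface. World frame = base frame: x ahead of the robot, y to its left, z up, the work surface at z = 0. Lengths are in m, angles in rad, forces in N, time in s.
With the tool pointing down it reaches from about 0.425 to 0.875 m from the base axis. Payload 4.7 kg.
Tool frame: the origin (TCP) lies on the centre line of the jaws, within the pads' length; the fingertips stand 14 mm ahead of it and the grasp point (between the pads) lies 5 mm behind it; z points along the fingers, y is the direction in which the jaws open and shut (so a half turn about z gives the same grasp; the last joint's range is limited). The gripper opens to 87 mm and grips with 3 to 60 N. Pads are 19 mm wide; open, the fingers measure 117 mm over their backs; the gripper's body (75 mm by 190 mm) begins 51 mm behind the grasp point.
Start: joints at [0.014, 0.321, -0.07, 1.45, 0.023, 1.371, -0.057], TCP at [0.65, -0, 0.237] pointing down, gripper open.
Joint ranges: [-2.86, 2.86], [-0.3, 2.09], [-1.38, 1.24], [0.06, 2.45], [-1.56, 4.7], [0.09, 2.05], [-2.69, 2.69]. Speed limits (rad/s): [2.57, 2.57, 3.14, 3.14, 3.14, 3.14, 3.14].

### API

Orientations are given as a rotation vector (axis times angle).
In Python, from bench import ctrl, optics, models gives the robot as it stands. The module is installed in compiled form; this text tells all that it offers.
- The arm moves only by the tool arm_command, never from a script. Its argument "motion" is a list of rows, each a list of 3 entries, a list of its own where there are three numbers: the shift along the tool's x, y, z in mm, then the turn, a rotation vector about the tool's x, y, z in degrees, then the closure, from 0 (fully open) to 1 (shut). In form: [[[x, y, z], [ax, ay, az], claw], ...]. A call has 1 to 8 rows; each row shifts and turns the commanded pose from where the row before left it, along the tool's axes as they then stand; what a row does not reach is not made up. A row lasts 1/12 s, in which the tool goes at most 41.7 mm and 7.16 degrees, less where a joint would pass 70% of its speed; a pose out of reach is approached as far as the arm can. A call with a gripper value outside its range is refused whole. The fingers move at their own pace and stop on an object; "force" is the grip in N (left out, the last holds). Time passes only in rows, so rows that do not move let the fingers close. It gives the time, the measured TCP pose, the force and the opening at its end, in the units of the state.
- ctrl.get_state(): the state, without advancing time (a new reading comes with each control period).
- optics.get_image(name): name is "scene" or "side" or "wrist"; returns (picture, depth): 384x512x3 uint8, blue, green, red; 384x512 float32, m along the optical axis (not along the pixel's ray), 0 where there is no reading.
- optics.camera_model(name): a dict with "fovy" (degrees; the focal length in pixels is half the picture's height over the tangent of half this angle, whatever the lens; pixels are square), "cx", "cy" (the principal point, pixels), "distortion" ([k1, k2, p1, p2, k3] as OpenCV has them; the pictures are not rectified), "rvec" (rotation vector, rad) and "tvec" (3), from world to camera coordinates, as OpenCV has them; the wrist camera has in their place "mount" (4x4, takes a point from camera to tool coordinates, whose origin is the TCP and whose axes are the flange's). Camera axes: x right, y down, z forward; pixel columns grow to the right and rows downward; lengths in m; the calibration is good to about 2 mm. A picture is of the moment at which its call begins: read the wrist's pose just before it. camera_model takes no time and is no camera call.
- ctrl.close_job(): hands the job in, once; it reports no verdict.
Trained networks look in the newest picture that a camera, given by its name, has taken for a name from the list of things; names that differ only in an ending like _2 or _b are one class to them, and where a whole thing is asked for, a point or a joint stands for the part that bears it (a point fixed in the world has none). Each returns a list of dicts, best first, with "conf" (0 to 1); they miss things now and then, are a little off and sometimes report something else, mostly with a low value. They report only what shows in the picture. A call takes as long as a camera call. They do not tell look-alikes from the thing itself.
- models.search_frame(camera, target): "location" ([x, y, z] in m, in the coordinates of the camera as it stood for that picture, good to about 4 mm: the middle of the surface that is visible of it).
- models.silhouettes(camera, target): "pixels" (384x512 bool, what is visible of it).
The state is a dict: "time": time; "joint_positions": joint angles; "qd": joint speeds; "joint_torque": joint torques, N m; "position": TCP position; "tool_rot": TCP orientation; "ft_force": force on the tool from outside, world axes, zero at the start; "torque": the same for the moment, N m; "grip_width": opening from 0.0 (shut) to 1.0 (fully open).
Only numpy, scipy, OpenCV 4.12 (cv2) and the standard library are available. Lean on these libraries where they do the work, as an engineer would, in place of code of your own. Each camera call takes 0.05 s, during which the arm holds its last target.

### The job

The stack of tool-handle blanks has dried: take it down from the top, without tipping anything over. Lay the two pale ash blanks (blue wax ends) flat in the blue tray and the dark walnut blank (red wax ends) flat in the red tray, each fully inside and resting on the tray floor, and put both plywood spacer plates squarely on the pile of spacers already on the bench, one on top of the other.

Things in the scene. Friction and masses are not known exactly. Their poses are not given: they have to be found in the camera images.
- ash_top_mid (a point): Pale ash blank with blue ends, alone on top of the stack, lying across both spacer plates; underside 53 mm above the bench. The centre of a handle blank: an eight-sided wooden bar 140 mm long and 32 mm across flats, lying on one flat, 95 g, no taper. Point at its centre, half-way along and 16 mm above its underside; x runs along the bar, z is up at the start. 
- ash_low_mid (a point): Pale ash blank with blue ends, one of the two at the bottom of the stack, lying on the drying board (underside 12 mm above the bench) beneath the spacer plates, 80 mm beside the walnut blank. The centre of a handle blank: an eight-sided wooden bar 140 mm long and 32 mm across flats, lying on one flat, 95 g, no taper. Point at its centre, half-way along and 16 mm above its underside; x runs along the bar, z is up at the start. 
- walnut_mid (a point): Dark walnut blank with red ends, the other one at the bottom of the stack, on the drying board beneath the spacer plates. The centre of a handle blank: an eight-sided wooden bar 140 mm long and 32 mm across flats, lying on one flat, 95 g, no taper. Point at its centre, half-way along and 16 mm above its underside; x runs along the bar, z is up at the start. 
- plate_1_mid (a point): Spacer plate in the middle of the stack. The centre of a spacer plate: flat pale plywood with a dark middle ply, 40 mm along its x, 130 mm along its y, 9 mm thick (z), 45 g. It lies across the two lower blanks, underside 44 mm above the bench, with free air under its middle. The point is at its centre, 4.5 mm above its underside. The two plates are alike and interchangeable; side by side in the stack they leave a gap of about 36 mm.
- plate_2_mid (a point): The other spacer plate. The centre of a spacer plate: flat pale plywood with a dark middle ply, 40 mm along its x, 130 mm along its y, 9 mm thick (z), 45 g. It lies across the two lower blanks, underside 44 mm above the bench, with free air under its middle. The point is at its centre, 4.5 mm above its underside. The two plates are alike and interchangeable; side by side in the stack they leave a gap of about 36 mm.
- blue_tray: Blue plastic tray with a low lip, open on top: outside 178 mm along its x, 138 mm along its y, 14 mm high; walls 4 mm, inner floor 4 mm above the bench, so inside it is 170 x 130 mm. Origin at the centre of its underside, on the bench. Fixed. Blanks go in lengthwise, along its x; there is room for two side by side (for instance 31 mm either side of the middle).
- red_tray: Red plastic tray with a low lip, open on top: outside 178 mm along its x, 138 mm along its y, 14 mm high; walls 4 mm, inner floor 4 mm above the bench, so inside it is 170 x 130 mm. Origin at the centre of its underside, on the bench. Fixed. Blanks go in lengthwise, along its x; there is room for two side by side (for instance 31 mm either side of the middle).
- spacer_pile: Pile of two plywood spacer plates already put aside on the bench (fixed): 40 mm along its x, 130 mm along its y, 18 mm high. Origin at the centre of its underside, on the bench.
- drying_board: Grey base board under the stack, 170 mm along its x, 150 mm along its y, 12 mm thick, fixed. Origin at the centre of its underside. The blanks lie along its x, the spacer plates along its y. The whole stack is 85 mm high.
Things that resemble listed ones, but are neither listed nor needed, are in the scene too. Leave any purple look-alike of the part that bears ash_low_mid alone. What is shaped like the part that bears plate_2_mid but green is not meant.

How it is judged:
By the outcome, as a careful person would: the job done as asked, in the order asked, and still so for the second after the job is handed in, with the robot touching nothing.
It also fails if it takes over 134 s, if anything falls off the work surface, if the arm or the gripper's body presses on something with over 40 N, if the wrist force passes 120 N, or if a joint passes its speed limit or range.

## Working session

There is one attempt and no reset: what is moved stays moved. The work goes in short steps, Python scripts to look and compute and a tool call to move; the robot and the scene stay as the last step left them, time stands still between calls to the robot, and variables do not carry over. Pictures are saved under pics/ and viewed, and the job is handed in when it is done.

Besides the shell and the picture viewer there is one more tool, called after "Request:" as name([rows], argument=value, ...), one row to a line, values as JSON. arm_command: Moves the arm, as the interface text tells. Its arguments: {"type":"object","properties":{"motion":{"type":"array","items":{"type":"array"}},"force":{"type":"number"}},"required":["motion"]}

```bash
mkdir -p pics; ls
cat > h.py <<'E'
import numpy as np, cv2
from bench import ctrl, optics, models
def K(m):
    f=192/np.tan(np.radians(m['fovy'])/2); return np.array([[f,0,m['cx']],[0,f,m['cy']],[0,0,1.]])
def T_wc(name,st=None):
    m=optics.camera_model(name)
    if 'mount' in m:
        st=st or ctrl.get_state()
        T=np.eye(4);T[:3,:3]=cv2.Rodrigues(np.array(st['tool_rot'],float))[0];T[:3,3]=st['position']
        return T@np.array(m['mount'])
    T=np.eye(4);T[:3,:3]=cv2.Rodrigues(np.array(m['rvec'],float))[0];T[:3,3]=np.ravel(m['tvec'])
    return np.linalg.inv(T)
def cloud(name,depth,T):
    m=optics.camera_model(name)
    u,v=np.meshgrid(np.arange(512.),np.arange(384.))
    p=cv2.undistortPoints(np.stack([u,v],-1).reshape(-1,1,2),K(m),np.array(m['distortion'],float)).reshape(384,512,2)
    P=np.dstack([p*depth[...,None],depth])
    return P@T[:3,:3].T+T[:3,3]
E
python3 - <<'E'
from h import *
s=ctrl.get_state()
print({k:np.round(v,3) for k,v in s.items()})
for n in ['scene','side','wrist']:
    s=ctrl.get_state()
    im,d=optics.get_image(n); cv2.imwrite(f'pics/{n}0.png',im); np.savez(f'{n}0.npz',im=im,d=d,T=T_wc(n,s))
    print(n,optics.camera_model(n), np.round(T_wc(n,s),3).tolist(), (d>0).mean())
E
```

```text
pics
{'time': np.float64(0.0), 'joint_positions': array([ 0.014,  0.322, -0.07 ,  1.452,  0.023,  1.371, -0.057]), 'qd': array([ 0.   ,  0.   ,  0.001, -0.   ,  0.   ,  0.   ,  0.   ]), 'joint_torque': array([-0.0000e+00, -4.9128e+01, -4.0400e-01, -3.1253e+01, -6.4000e-02,
        4.4000e-02,  0.0000e+00]), 'position': array([ 0.649, -0.   ,  0.235]), 'tool_rot': array([-2.221e+00, -2.221e+00,  2.000e-03]), 'ft_force': array([-0.783, -0.282,  0.008]), 'torque': array([-0.009, -0.02 ,  0.046]), 'grip_width': np.float64(0.996)}
scene {'fovy': 44.492379181617174, 'cx': 248.35579562352393, 'cy': 197.818273490459, 'distortion': array([-0.10313205,  0.        ,  0.        ,  0.        ,  0.        ]), 'rvec': array([ 2.12348005,  0.54155195, -0.30545337]), 'tvec': array([-0.35715759, -0.11226543,  1.46556725])} [[0.874, 0.265, -0.408, 0.94], [0.486, -0.503, 0.715, -0.93], [-0.016, -0.823, -0.568, 0.735], [0.0, 0.0, 0.0, 1.0]] 0.9958699544270834
side {'fovy': 54.93749395814784, 'cx': 252.04672158202038, 'cy': 189.05622979388298, 'distortion': array([-0.03398631,  0.        ,  0.        ,  0
[... 214 characters left out ...]
, -0.559, 0.643], [0.0, 0.0, 0.0, 1.0]] 0.9962615966796875
wrist {'fovy': 69.85122737996015, 'cx': 253.89243359001438, 'cy': 192.91413825424698, 'distortion': array([0.0071096, 0.       , 0.       , 0.       , 0.       ]), 'mount': array([[ 6.11981092e-04, -9.55284396e-01, -2.95687925e-01,
         8.13890535e-02],
       [ 9.99999542e-01,  8.02337829e-04, -5.22442697e-04,
        -5.97499711e-04],
       [ 7.36322964e-04, -2.95687470e-01,  9.55284449e-01,
        -1.49450415e-01],
       [ 0.00000000e+00,  0.00000000e+00,  0.00000000e+00,
         1.00000000e+00]])} [[1.0, 0.001, -0.002, 0.649], [0.001, -0.955, -0.296, 0.081], [-0.003, 0.296, -0.955, 0.385], [0.0, 0.0, 0.0, 1.0]] 0.99609375
```

View pics/scene0.png

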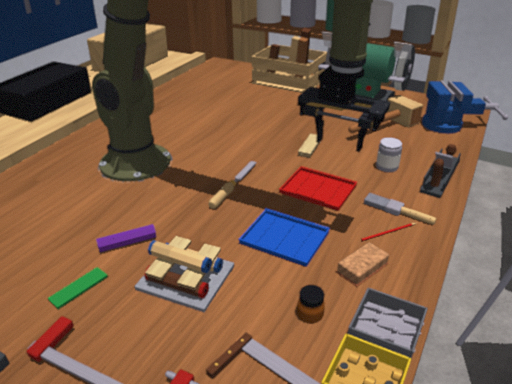

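View pics/side0.png

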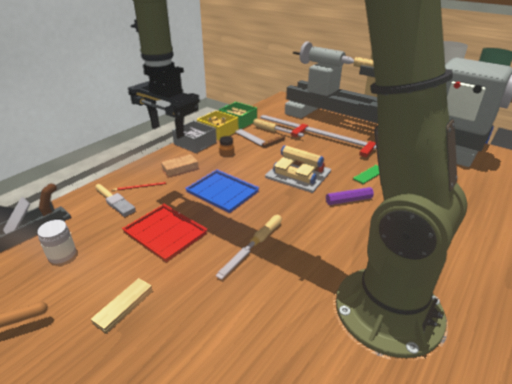

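View pics/wrist0.png

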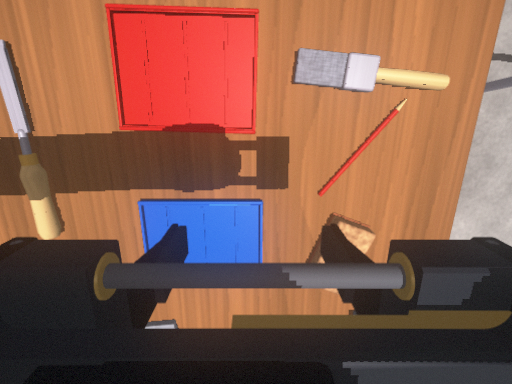

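Scene: the stack is at about (185,272), blue tray (285,236), red tray (318,187), spacer pile (309,146). The purple bar and green plate are decoys. Next I'll localise these from both fixed views.

```bash
cat >> h.py <<'E'
def fitrect(xy):
    r=cv2.minAreaRect((xy*1000).astype(np.float32)); return np.round(r[0],1),np.round(r[1],1),round(r[2],1)
E
python3 - <<'E'
from h import *
for n in ['scene','side']:
    z=np.load(f'{n}0.npz'); im,d,T=z['im'],z['d'],z['T']; P=cloud(n,d,T); np.save(f'{n}P.npy',P)
    g=P[(abs(P[...,2])<.02)&(P[...,0]>.3)&(P[...,0]<.8)&(abs(P[...,1])<.4)]
    print(n,'bench z median',np.median(g[:,2]))
    hsv=cv2.cvtColor(im,cv2.COLOR_BGR2HSV).astype(int)
    for c,(lo,hi) in dict(blue=(105,125),red=(0,5)).items():
        m=(hsv[...,0]>=lo)&(hsv[...,0]<=hi)&(hsv[...,1]>180)&(P[...,2]<.03)&(P[...,0]>.3)&(P[...,2]>-.01)
        k,lab,stt,_=cv2.connectedComponentsWithStats(m.astype(np.uint8))
        i=1+np.argmax(stt[1:,4]); print(c,stt[i],fitrect(P[lab==i][:,:2]),P[lab==i][:,2].mean())
    for t in ['ash_top_mid','walnut_mid','plate_1_mid','spacer_pile','drying_board','blue_tray','red_tray']:
        for r in models.search_frame(n,t)[:5]:
            print(n,t,round(r['conf'],2),np.round(T[:3,:3]@r['location']+T[:3,3],3))
E
```

```text
scene bench z median 0.001206554915756608
blue [ 240  209   88   57 2861] (array([ 575.1, -117.7]), array([177.9, 145.5]), 0.2) 0.006605012517586956
red [ 279  167   78   43 1895] (array([564. , 120.7]), array([146.8, 179.6]), 88.5) 0.007085198036075366
scene ash_top_mid 0.67 [ 0.449 -0.362  0.084]
scene walnut_mid 0.8 [ 0.456 -0.401  0.031]
scene plate_1_mid 0.94 [ 0.407 -0.38   0.051]
scene spacer_pile 0.85 [0.451 0.307 0.016]
scene drying_board 0.58 [ 0.49  -0.397  0.014]
scene blue_tray 0.97 [ 0.58  -0.115  0.008]
scene red_tray 0.67 [0.567 0.122 0.003]
side bench z median -0.00013385493854017882
blue [200 186  44  22 362] (array([ 556.8, -102.1]), array([ 82.8, 122.8]), 89.4) 0.0023524434101393514
red [ 123  204   84   55 2382] (array([569. , 116.3]), array([157.1, 195.8]), 88.4) 0.005763403644078931
side ash_top_mid 0.89 [ 0.427 -0.341  0.076]
side walnut_mid 0.62 [ 0.393 -0.377  0.022]
side walnut_mid 0.18 [ 0.465 -0.301  0.054]
side plate_1_mid 0.68 [ 0.396 -0.309  0.052]
side spacer_pile 0.97 [0.438 0.347 0.019]
side drying_board 0.79 [ 0.398 -0.293  0.009]
side drying_board 0.53 [ 0.429 -0.344  0.077]
side blue_tray 0.57 [ 0.569 -0.109  0.   ]
side red_tray 0.55 [0.558 0.125 0.004]
```

Request:
arm_command([
  [[-36, -20, 0], [0, 0, 0], 0],
  [[-36, -20, 0], [0, 0, 0], 0],
  [[-36, -20, 0], [0, 0, 0], 0],
  [[-36, -20, 0], [0, 0, 0], 0],
  [[-36, -20, 0], [0, 0, 0], 0],
  [[-36, -20, 0], [0, 0, 0], 0],
  [[-36, -20, 0], [0, 0, 0], 0],
  [[-36, -20, 0], [0, 0, 0], 0],
])

```text
time: 1.52
position: [0.4888, -0.2896, 0.237]
tool_rot: [2.221, 2.221, 0.001]
ft_force: [0.8, -1.2, -0.2]
grip_width: 1.0
```

Request:
arm_command([
  [[-36, -20, 0], [0, 0, 0], 0],
  [[-36, -20, 0], [0, 0, 0], 0],
  [[-26, 0, 0], [0, 0, 0], 0],
  [[0, 0, 0], [0, 0, 0], 0],
  [[0, 0, 0], [0, 0, 0], 0],
])

```text
time: 1.93
position: [0.4491, -0.3877, 0.2365]
tool_rot: [2.226, 2.217, -0.0]
ft_force: [-0.2, 0.9, 1.1]
grip_width: 0.995
```

```bash
cat >> h.py <<'E'
def snap(tag,n='wrist'):
    s=ctrl.get_state(); im,d=optics.get_image(n); T=T_wc(n,s); cv2.imwrite(f'pics/{tag}.png',im)
    P=cloud(n,d,T); np.savez(tag+'.npz',im=im,d=d,T=T,P=P); return s,im,P,T
E
python3 - <<'E'
from h import *
s,im,P,T=snap('w1'); print(s['time'],s['position'],s['tool_rot'],s['joint_positions'])
E
```

```text
1.9333 [ 0.44909808 -0.38765451  0.23650765] [ 2.22550008e+00  2.21725097e+00 -1.97430646e-04] [ 0.49245697  0.19875271  0.20201374  1.60684563 -0.04056889  1.34004153
  0.696165  ]
```

View pics/w1.png

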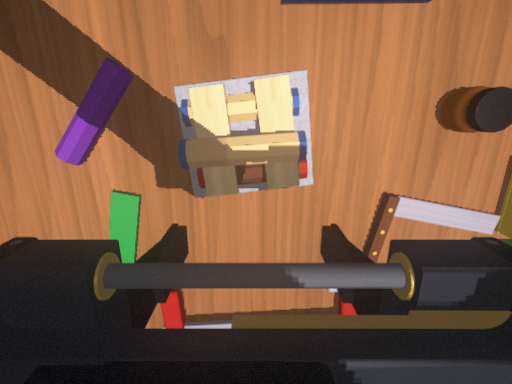

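Wrist view: top ash bar at about (243,150), plates at (208,140) and (277,130), low ash behind at (240,105), walnut in front at (250,172), and board corners at (175,87), (305,72), (312,185). Next I'll fit these from depth.

Run:
```python
from h import *
z=np.load('w1.npz'); im,P,T=z['im'],z['P'],z['T']
roi=np.zeros((384,512),bool); roi[65:205,165:320]=1
bench=P[100:140,320:420,2]; print('bench z',np.median(bench))
hist,e=np.histogram(P[roi][:,2],np.arange(-.005,.1,.005)); print(list(zip(np.round(e,3),hist)))
def show(nm,m):
    m=roi&m; m=cv2.morphologyEx(m.astype(np.uint8),cv2.MORPH_OPEN,np.ones((3,3),np.uint8))
    k,lab,stt,_=cv2.connectedComponentsWithStats(m)
    for i in range(1,k):
        if stt[i,4]>100: print(nm,stt[i],fitrect(P[lab==i][:,:2]),'z',np.round(np.median(P[lab==i][:,2]),4))
Z=P[...,2]
show('top',(Z>.060)); show('topflat',Z>.082); show('plate',(Z>.047)&(Z<.057)); show('low',(Z>.02)&(Z<.043));show('board+',Z>.007)
for t in ['ash_top_mid','ash_low_mid','walnut_mid','plate_1_mid','drying_board','spacer_pile']:
    for r in models.silhouettes('wrist',t)[:5]:
        m=r['pixels']; 
        if m.any(): print(t,round(r['conf'],2),m.sum(),np.round(np.median(P[m],0),3),fitrect(P[m][:,:2]))
# board edges line fit in bench-level pixels
m=roi&(Z>.008)
c=max(cv2.findContours(m.astype(np.uint8),0,1)[0],key=len)
print(cv2.minAreaRect(c))
```

```text
bench z 0.0010576546253162622
[(np.float64(-0.005), np.int64(410)), (np.float64(0.0), np.int64(6552)), (np.float64(0.005), np.int64(1)), (np.float64(0.01), np.int64(3202)), (np.float64(0.015), np.int64(30)), (np.float64(0.02), np.int64(0)), (np.float64(0.025), np.int64(0)), (np.float64(0.03), np.int64(4)), (np.float64(0.035), np.int64(419)), (np.float64(0.04), np.int64(1053)), (np.float64(0.045), np.int64(692)), (np.float64(0.05), np.int64(4782)), (np.float64(0.055), np.int64(714)), (np.float64(0.06), np.int64(14)), (np.float64(0.065), np.int64(49)), (np.float64(0.07), np.int64(53)), (np.float64(0.075), np.int64(695)), (np.float64(0.08), np.int64(1193)), (np.float64(0.085), np.int64(1753)), (np.float64(0.09), np.int64(0))]
top [ 178  131  128   38 3773] (array([ 433.9, -337.6]), array([140. ,  60.6]), 3.9) z 0.0847
topflat [ 178  136  128   29 2429] (array([ 433.5, -335.1]), array([139.7,  55.2]), 4.3) z 0.0858
plate [ 253   75   41   59 1949] (array([ 471.2, -304.1]), array([40.2, 62.2]), 7.9) z 0.0542
plate [ 188   84   42   54 1796] (array([ 396.7, -310.8]), array([40.1, 57.4]), 6
[... 550 characters left out ...]
539
ash_top_mid 0.98 3836 [ 0.436 -0.349  0.085] (array([ 431.5, -343.3]), array([169.9,  68.2]), 8.5)
ash_low_mid 0.69 3485 [ 0.25  -0.311  0.031] (array([ 297.9, -297.4]), array([283.6, 104.9]), 17.0)
ash_low_mid 0.64 1349 [ 0.431 -0.305  0.044] (array([ 428.6, -305.4]), array([151.7,  35. ]), 5.6)
walnut_mid 0.61 800 [ 0.446 -0.385  0.045] (array([ 444.9, -354.4]), array([140.7,  96. ]), 1.9)
plate_1_mid 0.84 2696 [ 0.4   -0.324  0.054] (array([ 415.7, -345.3]), array([ 72.3, 129.8]), 4.7)
drying_board 0.56 3088 [ 0.443 -0.316  0.013] (array([ 436.5, -343.4]), array([172.7, 151.5]), 6.5)
((244.30459594726562, 134.1893310546875), (114.69544219970703, 137.35523986816406), 83.38654327392578)
```

```bash
cat >> h.py <<'E'
def robust(xy,q=(1,99)):
    """centre mm, extents mm, axis angle deg (long axis), trimmed"""
    xy=xy*1000; c=np.median(xy,0)
    for _ in range(3):
        best=None
        for a in np.arange(-90,90,.25):
            r=np.radians(a);R=np.array([[np.cos(r),np.sin(r)],[-np.sin(r),np.cos(r)]]);p=xy@R.T
            lo,hi=np.percentile(p,q[0],axis=0),np.percentile(p,q[1],axis=0);e=hi-lo
            k=e[0]*e[1]
            if e[0]>=e[1] and (best is None or k<best[0]): best=(k,a,R.T@((lo+hi)/2),e)
        break
    return np.round(best[2],1),np.round(best[3],1),best[1]
E
python3 - <<'E'
from h import *
z=np.load('w1.npz'); im,P=z['im'],z['P']
roi=np.zeros((384,512),bool); roi[65:205,165:320]=1
Z=P[...,2]
m=roi&(Z>.0835); m=cv2.erode(m.astype(np.uint8),np.ones((2,2)))>0
for q in [(1,99),(3,97)]: print('top',robust(P[m][:,:2],q), m.sum())
m=roi&(Z>.047)&(Z<.057); m=cv2.morphologyEx(m.astype(np.uint8),cv2.MORPH_OPEN,np.ones((3,3)))>0
v,u=np.nonzero(m); mid=238+(u-u)+ (v-80)*.12
for nm,s in [('L',u<mid),('R',u>mid)]:
    print(nm,robust(P[v[s],u[s]][:,:2],(.5,99.5)))
m=roi&(Z>.007);m=cv2.morphologyEx(m.astype(np.uint8),cv2.MORPH_OPEN,np.ones((3,3)))>0
print('board',robust(P[m][:,:2],(.1,99.9)))
E
```

```text
top (array([ 435.3, -352.1]), array([135.7,  17.3]), np.float64(3.75)) 1927
top (array([ 435.5, -352. ]), array([130.4,  16.1]), np.float64(4.0)) 1927
L (array([ 400.7, -346.5]), array([128.2,  39.7]), np.float64(-83.75))
R (array([ 475.7, -337.4]), array([128.4,  39.6]), np.float64(-82.0))
board (array([ 438. , -344.2]), array([169. , 148.9]), np.float64(6.5))
```

```bash
cat >> h.py <<'E'
from scipy.spatial.transform import Rotation as Ro
def to(x,y,z,yaw,s=None):
    """mm, yaw(deg) of tool x in world. prints tool-frame turn, then shift in the axes after the turn"""
    s=s or ctrl.get_state(); R=Ro.from_rotvec(s['tool_rot']); 
    a=np.radians(yaw); X=np.array([np.cos(a),np.sin(a),0]);Zt=np.array([0,0,-1.]);G=Ro.from_matrix(np.stack([X,np.cross(Zt,X),Zt],1))
    turn=(R.inv()*G).as_rotvec(degrees=True)
    d=np.array([x,y,z])-np.array(s['position'])*1000
    print('t',s['time'],'pos',np.round(np.array(s['position'])*1000,1),'turn',np.round(turn,2),'shift now',np.round(R.inv().apply(d),1),'shift after turn',np.round(G.inv().apply(d),1),'f',np.round(s['ft_force'],1),'w',round(float(s['grip_width'])*87,1),'q7',round(s['joint_positions'][6],2))
E
python3 -c "
from h import *
to(435.4,-352,71,4)"
```

```text
t 2.2833 pos [ 450.7 -384.9  236.7] turn [ 1.000e-02 -2.000e-02  8.612e+01] shift now [ 32.9 -15.3 165.7] shift after turn [-13.  -33.9 165.7] f [ 0.3 -0.2  0.2] w 86.8 q7 0.7
```

```bash
python3 -c "
from h import *
L=[]
for i in range(8):
    s=ctrl.get_state(); L.append(np.r_[np.array(s['position'])*1000,Ro.from_rotvec(s['tool_rot']).as_matrix()[:2,0]*57.3]); optics.get_image('side')
print(np.round(L,2)); print(np.mean(L,0),np.std(L,0))"
```

```text
[[ 4.5075e+02 -3.8486e+02  2.3667e+02 -1.2000e-01  5.7300e+01]
 [ 4.5057e+02 -3.8512e+02  2.3667e+02 -1.0000e-01  5.7300e+01]
 [ 4.5045e+02 -3.8535e+02  2.3669e+02 -8.0000e-02  5.7300e+01]
 [ 4.5030e+02 -3.8555e+02  2.3667e+02 -5.0000e-02  5.7300e+01]
 [ 4.5025e+02 -3.8570e+02  2.3671e+02 -4.0000e-02  5.7300e+01]
 [ 4.5014e+02 -3.8584e+02  2.3666e+02 -2.0000e-02  5.7300e+01]
 [ 4.5011e+02 -3.8589e+02  2.3663e+02 -1.0000e-02  5.7300e+01]
 [ 4.5007e+02 -3.8597e+02  2.3662e+02 -1.0000e-02  5.7300e+01]]
[ 4.50329692e+02 -3.85535696e+02  2.36664900e+02 -5.37862581e-02
  5.72999612e+01] [2.25919368e-01 3.69502011e-01 2.58610800e-02 3.90796831e-02
 4.45846160e-05]
```

```bash
cat > stack.py <<'E'
from h import *
import sys
tag=sys.argv[1]
s,im,P,T=snap(tag)
x0=[0.438,-0.344]
Z=P[...,2]; roi=(np.hypot(P[...,0]-.438,P[...,1]+.344)<.13); roi[235:]=0
op=lambda m,k=3:cv2.morphologyEx(m.astype(np.uint8),cv2.MORPH_OPEN,np.ones((k,k)))>0
bench=P[roi&(Z<.006)][:,2]; print('bench',np.median(bench))
m=op(roi&(Z>.083)); 
if m.sum()>50: print('top',robust(P[m][:,:2]),np.median(P[m][:,2]))
m=op(roi&(Z>.047)&(Z<.057)); 
th=np.radians(6.4); a=(P[...,0]-.438)*np.cos(th)+(P[...,1]+.344)*np.sin(th)
for nm,q in [('L',m&(a<0)),('R',m&(a>0))]:
    if q.sum()>50: print(nm,robust(P[q][:,:2],(.5,99.5)),np.median(P[q][:,2]))
m=op(roi&(Z>.007)); print('board',robust(P[m][:,:2],(.1,99.9)))
b=(-(P[...,0]-.438)*np.sin(th)+(P[...,1]+.344)*np.cos(th))
m=op(roi&(Z>.04)&(Z<.0475))
for nm,q in [('front',m&(b<0)),('back',m&(b>0))]:
    if q.sum()>50: print('low',nm,robust(P[q][:,:2],(.5,99.5)),np.median(P[q][:,2]))
E
python3 stack.py w2; python3 -c "
from h import *
to(435.4,-352,71,4)"
```

```text
bench 0.0011683786677426644
top (array([ 435.1, -360.6]), array([136.1,  38.1]), np.float64(2.5)) 0.0860981117940672
L (array([ 400.8, -346.6]), array([128.4,  39.7]), np.float64(-83.75)) 0.05413557382448714
R (array([ 475.7, -337.4]), array([128.4,  39.6]), np.float64(-82.0)) 0.05411154825107978
board (array([ 438.1, -344.1]), array([169. , 148.6]), np.float64(6.25))
low front (array([ 444.9, -385.2]), array([138.9,  21.7]), np.float64(5.25)) 0.04463885983215077
low back (array([ 431. , -306.1]), array([138.9,  23.5]), np.float64(5.25)) 0.044712474511447636
t 2.7333 pos [ 450.  -386.1  236.6] turn [1.0e-02 0.0e+00 8.6e+01] shift now [ 34.1 -14.6 165.6] shift after turn [-12.2 -35.  165.6] f [ 0.2 -0.1  0.7] w 86.7 q7 0.7
```

Run:
```python
from h import *
z=np.load('w2.npz'); im,P=z['im'],z['P']; Z=P[...,2]
for u in (185,210,240,255,280,295): print(u,[(v,int(1e3*P[v,u,1]),round(1e3*Z[v,u],1)) for v in range(126,172,2)])
c=cv2.resize(im[60:210,160:330],None,fx=4.5,fy=4,interpolation=cv2.INTER_CUBIC)
cv2.imwrite('pics/z1.png',c)
```

```text
185 [(126, -326, np.float64(38.1)), (128, -330, np.float64(14.7)), (130, -332, np.float64(13.0)), (132, -335, np.float64(12.3)), (134, -338, np.float64(11.5)), (136, -340, np.float64(14.0)), (138, -343, np.float64(13.0)), (140, -340, np.float64(66.2)), (142, -340, np.float64(77.9)), (144, -342, np.float64(79.3)), (146, -344, np.float64(82.5)), (148, -346, np.float64(84.5)), (150, -348, np.float64(86.5)), (152, -350, np.float64(86.4)), (154, -352, np.float64(86.5)), (156, -355, np.float64(87.1)), (158, -357, np.float64(85.6)), (160, -359, np.float64(86.0)), (162, -361, np.float64(85.8)), (164, -364, np.float64(86.2)), (166, -367, np.float64(81.7)), (168, -370, np.float64(78.8)), (170, -389, np.float64(0.5))]
210 [(126, -325, np.float64(53.3)), (128, -327, np.float64(54.3)), (130, -329, np.float64(54.1)), (132, -332, np.float64(54.4)), (134, -334, np.float64(54.5)), (136, -336, np.float64(54.3)), (138, -339, np.float64(54.4)), (140, -338, np.float64(77.5)), (142, -340, np.float64(78.5)), (144, -342, np.float64(81.2)), (146, -344, np.float64(83.6)), (148, -346, np.float64(85.3)), (150, 
[... 2506 characters left out ...]
np.float64(13.3)), (128, -330, np.float64(13.0)), (130, -332, np.float64(12.1)), (132, -335, np.float64(13.0)), (134, -332, np.float64(77.5)), (136, -334, np.float64(78.5)), (138, -336, np.float64(81.3)), (140, -338, np.float64(81.7)), (142, -340, np.float64(82.6)), (144, -342, np.float64(85.2)), (146, -344, np.float64(86.6)), (148, -346, np.float64(86.0)), (150, -348, np.float64(84.6)), (152, -350, np.float64(86.8)), (154, -352, np.float64(87.3)), (156, -355, np.float64(85.5)), (158, -357, np.float64(83.7)), (160, -360, np.float64(80.4)), (162, -363, np.float64(77.1)), (164, -370, np.float64(54.7)), (166, -372, np.float64(54.0)), (168, -375, np.float64(54.6)), (170, -378, np.float64(53.2))]
```

View pics/z1.png

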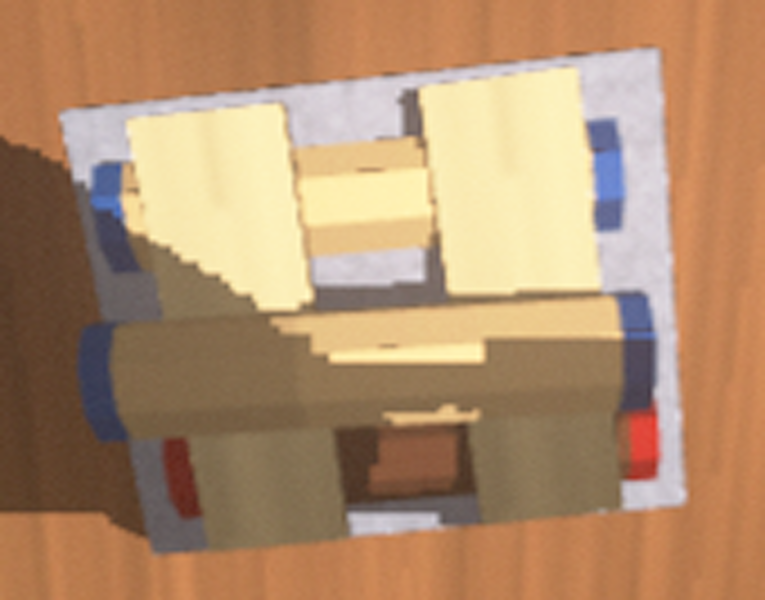

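Top bar centre fits (435.3, -351.5) at 3.7° yaw. Its top at 85 mm and the plate tops at 53 mm agree with the text once the +1 mm depth bias is removed.

Request:
arm_command([
  [[0, 0, 10], [0, 0, 7], 0],
  [[0, 0, 10], [0, 0, 7], 0],
  [[0, 0, 10], [0, 0, 7], 0],
  [[0, 0, 10], [0, 0, 7], 0],
  [[0, 0, 10], [0, 0, 7], 0],
  [[0, 0, 10], [0, 0, 7], 0],
  [[0, 0, 10], [0, 0, 7], 0],
  [[0, 0, 10], [0, 0, 7], 0],
], force=20)

```text
time: 3.4
position: [0.45, -0.3861, 0.1561]
tool_rot: [3.007, 0.909, 0.0]
ft_force: [-0.5, 0.1, -0.2]
grip_width: 0.997
```

Request:
arm_command([
  [[0, 0, 5], [0, 0, 7], 0],
  [[0, 0, 5], [0, 0, 7], 0],
  [[0, 0, 5], [0, 0, 7], 0],
  [[0, 0, 0], [0, 0, 7], 0],
  [[0, 0, 0], [0, 0, 2.3], 0],
  [[-12, -35, 0], [0, 0, 0], 0],
  [[0, 0, 0], [0, 0, 0], 0],
  [[0, 0, 0], [0, 0, 0], 0],
])

```text
time: 4.07
position: [0.4355, -0.3501, 0.1411]
tool_rot: [-3.138, -0.105, 0.001]
ft_force: [-0.1, -0.1, 0.4]
grip_width: 1.001
```

```bash
python3 -c "
from h import *
to(435.3,-351.5,71,3.7)"
```

```text
t 4.0667 pos [ 435.5 -350.1  141.1] turn [-0.09  0.03  0.12] shift now [-0.2  1.5 70.1] shift after turn [-0.3  1.4 70.1] f [-0.1 -0.1  0.4] w 87.1 q7 -0.81
```

Request:
arm_command([
  [[0, 0, 25], [0, 0, 0], 0],
  [[0, 0, 25], [0, 0, 0], 0],
  [[0, 0, 14], [0, 0, 0], 0],
  [[0, 0, 6], [0, 0, 0], 0],
  [[0, 0, 0], [0, 0, 0], 0.5],
  [[0, 0, 0], [0, 0, 0], 0.7],
  [[0, 0, 0], [0, 0, 0], 0.8],
  [[0, 0, 0], [0, 0, 0], 0.8],
], force=20)

```text
time: 4.73
position: [0.4367, -0.3527, 0.073]
tool_rot: [3.138, 0.101, 0.004]
ft_force: [0.2, 0.4, -0.5]
grip_width: 0.781
```

Request:
arm_command([
  [[0, 0, 0], [0, 0, 0], 0.8],
  [[0, 0, 0], [0, 0, 0], 0.8],
  [[0, 0, -10], [0, 0, 0], 0.8],
  [[0, 0, -20], [0, 0, 0], 0.8],
  [[0, 0, -30], [0, 0, 0], 0.8],
  [[0, 0, -30], [0, 0, 0], 0.8],
  [[0, 0, -30], [0, 0, 0], 0.8],
  [[0, 0, 0], [0, 0, 0], 0.8],
])

```text
time: 5.4
position: [0.4387, -0.3543, 0.1993]
tool_rot: [3.133, 0.101, 0.016]
ft_force: [0.2, -0.5, 1.3]
grip_width: 0.227
```

Run:
```python
from h import *
s,im,P,T=snap('side1','side')
snap('w3')
to(575,-145,150,0)
```

```text
t 5.5 pos [ 436.6 -352.5  193.9] turn [ 0.12 -0.21  3.7 ] shift now [ 151.3 -198.2   44. ] shift after turn [ 138.4 -207.5   43.9] f [-1.1  0.1 -0.1] w 18.4 q7 -0.83
```

View pics/side1.png

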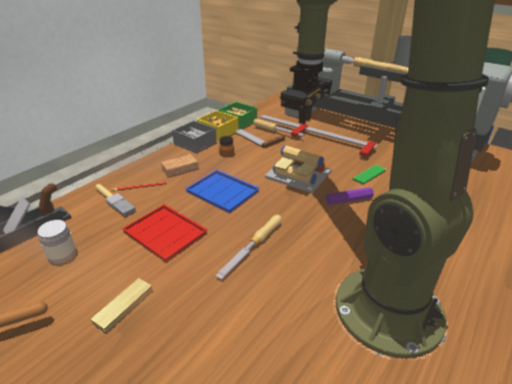

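View pics/w3.png

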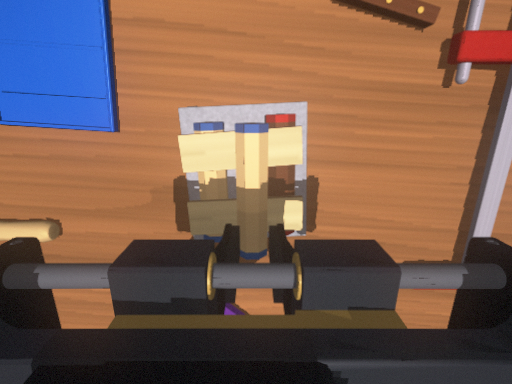

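The fingers are slower than I assumed, about 0.07 of their range per row, so I lifted before they had closed. The bar is still on the stack at about (252,190) in the wrist view. I'll reopen partway and measure again.

Request:
arm_command([
  [[0, 0, 0], [0, 0, 0], 0.35],
  [[0, 0, 0], [0, 0, 0], 0.35],
  [[0, 0, 0], [0, 0, 0], 0.35],
  [[0, 0, 0], [0, 0, 0], 0.35],
  [[0, 0, 0], [0, 0, 0], 0.35],
  [[0, 0, 0], [0, 0, 0], 0.35],
])

```text
time: 6.0
position: [0.4356, -0.3518, 0.1911]
tool_rot: [-3.14, -0.101, 0.001]
ft_force: [-0.5, 0.2, -0.3]
grip_width: 0.58
```

```bash
cat > bar.py <<'E'
from h import *
import sys
s,im,P,T=snap(sys.argv[1]); Z=P[...,2]
m=(np.hypot(P[...,0]-.438,P[...,1]+.344)<.13)&(Z>.075)&(Z<.092); m[232:]=0
p=P[m][:,:2]*1000
# centre line: edge midpoints in bins of x
xs,ys=[],[]
for x in range(370,510,5):
    q=p[abs(p[:,0]-x)<2.5]
    if len(q)>15: xs.append(x);ys.append((np.percentile(q[:,1],2)+np.percentile(q[:,1],98))/2)
print(list(zip(xs,np.round(ys,1))))
a,b=np.polyfit(xs,ys,1); print('yaw',np.degrees(np.arctan(a)),'y at 435.3',a*435.3+b,'xmin/max',np.percentile(p[:,0],[.5,99.5]))
to(435.3,-351.5,71,3.7)
E
python3 bar.py w4
```

```text
[(395, np.float64(-354.6)), (400, np.float64(-354.3)), (405, np.float64(-354.0)), (410, np.float64(-353.6)), (415, np.float64(-353.4)), (420, np.float64(-353.0)), (425, np.float64(-352.6)), (430, np.float64(-352.3)), (435, np.float64(-351.5)), (440, np.float64(-351.2)), (445, np.float64(-350.9)), (450, np.float64(-350.9)), (455, np.float64(-350.7)), (460, np.float64(-350.4)), (465, np.float64(-350.1)), (470, np.float64(-349.6)), (475, np.float64(-349.4)), (480, np.float64(-348.9)), (485, np.float64(-348.2)), (490, np.float64(-348.0)), (495, np.float64(-348.0)), (500, np.float64(-347.3)), (505, np.float64(-347.9))]
yaw 3.815893218034183 y at 435.3 -351.8788453338204 xmin/max [395.51030701 505.41717916]
t 6.05 pos [ 435.7 -351.8  191.2] turn [-0.01  0.03 -0.  ] shift now [ -0.3  -0.3 120.2] shift after turn [ -0.3  -0.3 120.2] f [-0.4  0.1 -0. ] w 52.6 q7 -0.82
```

View pics/w4.png

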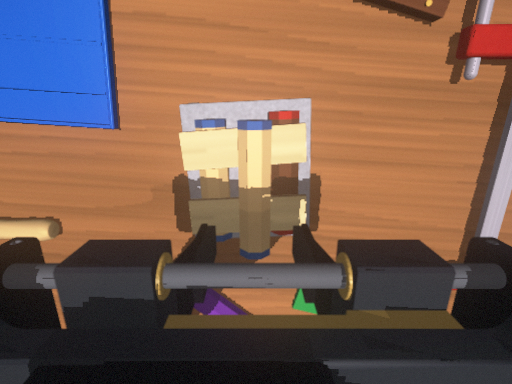

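The bar is untouched, and both views agree on its pose within 0.5 mm. Descending to grasp.

Request:
arm_command([
  [[0, 0, 30], [0, 0, 0], 0.35],
  [[0, 0, 30], [0, 0, 0], 0.35],
  [[0, 0, 30], [0, 0, 0], 0.35],
  [[0, 0, 18], [0, 0, 0], 0.35],
  [[0, 0, 8], [0, 0, 0], 0.35],
  [[0, 0, 4], [0, 0, 0], 0.35],
  [[0, 0, 0], [0, 0, 0], 0.35],
  [[0, 0, 0], [0, 0, 0], 0.75],
], force=20)

```text
time: 6.72
position: [0.4366, -0.3525, 0.0728]
tool_rot: [3.139, 0.101, 0.003]
ft_force: [0.7, 0.6, -0.3]
grip_width: 0.627
```

Request:
arm_command([
  [[0, 0, 0], [0, 0, 0], 0.75],
  [[0, 0, 0], [0, 0, 0], 0.75],
  [[0, 0, 0], [0, 0, 0], 0.75],
  [[0, 0, 0], [0, 0, 0], 0.75],
  [[0, 0, 0], [0, 0, 0], 0.75],
  [[0, 0, 0], [0, 0, 0], 0.75],
  [[0, 0, 0], [0, 0, 0], 0.75],
])

```text
time: 7.3
position: [0.4362, -0.3521, 0.0723]
tool_rot: [3.139, 0.102, 0.001]
ft_force: [-0.3, 0.4, 5.7]
grip_width: 0.366
```

Request:
arm_command([
  [[0, 0, -5], [0, 0, 0], 0.75],
  [[0, 0, -15], [0, 0, 0], 0.75],
  [[0, 0, -30], [0, 0, 0], 0.75],
  [[0, 0, -30], [0, 0, 0], 0.75],
  [[0, 0, -30], [0, 0, 0], 0.75],
  [[0, -40, 0], [0, 0, 0], 0.75],
  [[0, -40, 0], [0, 0, 0], 0.75],
  [[0, 0, 0], [0, 0, 0], 0.75],
])

```text
time: 7.97
position: [0.4311, -0.2639, 0.1812]
tool_rot: [-3.134, -0.114, 0.001]
ft_force: [0.8, 1.5, -0.8]
grip_width: 0.366
```

Run:
```python
from h import *
s,im,P,T=snap('w5')
z=np.load('wrist0.npz'); im0=z['im']; P0=cloud('wrist',z['d'],z['T'])
for nm,im,P in [('w0',im0,P0),('w5',im,P)]:
    hsv=cv2.cvtColor(im,cv2.COLOR_BGR2HSV).astype(int)
    for c,(lo,hi),lim in [('blue',(105,125),.02),('red',(0,5),.02)]:
        m=(hsv[...,0]>=lo)&(hsv[...,0]<=hi)&(hsv[...,1]>170)&(P[...,2]<lim); m[235:]=0
        k,lab,stt,_=cv2.connectedComponentsWithStats(m.astype(np.uint8))
        i=1+np.argmax(stt[1:,4])
        if stt[i,4]>800: print(nm,c,stt[i],fitrect(P[lab==i][:,:2]),np.median(P[lab==i][:,2]))
to(575,-145,150,0)
```

```text
w0 blue [ 139  201  120   34 3440] (array([569.2, -73.4]), array([170.6,  57.9]), 0.2) 0.005293073456143993
w0 red [  105     4   154   130 16761] (array([559. , 123.9]), array([148.7, 185.2]), 88.5) 0.005641664120740186
w5 blue [   47     0   145   129 15690] (array([ 547.2, -117. ]), array([128.2, 142.1]), 0.2) 0.005500040880097562Traceback (most recent call last):
  File "<stdin>", line 9, in <module>
    return _wrapfunc(a, 'argmax', axis=axis, out=out, **kwds)
    return bound(*args, **kwds)
ValueError: attempt to get argmax of an empty sequence
```

View pics/w5.png

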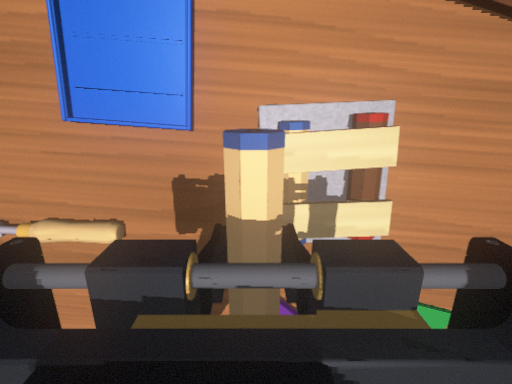

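Run:
```python
from h import *
z=np.load('w5.npz'); z0=np.load('wrist0.npz')
for nm,im,P,c in [('w5',z['im'],z['P'],'b'),('w0',z0['im'],cloud('wrist',z0['d'],z0['T']),'b'),('w0',z0['im'],cloud('wrist',z0['d'],z0['T']),'r')]+[(n,np.load(n+'0.npz')['im'],np.load(n+'P.npy'),c) for n in ('scene','side') for c in 'br']:
    hsv=cv2.cvtColor(im,cv2.COLOR_BGR2HSV).astype(int)
    lo,hi=(105,125) if c=='b' else (0,5); C=(575,-117) if c=='b' else (564,121)
    R=np.hypot(P[...,0]-C[0]/1e3,P[...,1]-C[1]/1e3)<.14
    m=(hsv[...,0]>=lo)&(hsv[...,0]<=hi)&(hsv[...,1]>130)&R&(P[...,2]<.02)
    if nm[0]=='w': m[235:]=0
    rim=m&(P[...,2]>.0115)
    for l,q in (('all',m),('rim',rim)):
        p=P[q][:,:2]*1000
        print(nm,c,l,q.sum(),'x',np.round(np.percentile(p[:,0],[1,99]),1),'y',np.round(np.percentile(p[:,1],[1,99]),1), robust(P[q][:,:2]) )
s=ctrl.get_state();print(s['time'],s['position'])
```

```text
w5 b all 17117 x [484.1 606.2] y [-186.5  -48.2] (array([ 544.7, -117.4]), array([138.5, 121.2]), np.float64(-88.5))
w5 b rim 2172 x [482.9 604.2] y [-187.4  -46.8] (array([ 543.2, -117.2]), array([140.8, 120.8]), np.float64(-89.5))
w0 b all 3972 x [485.3 657.3] y [-101.7  -44.7] (array([571.3, -73.3]), array([171.9,  56.9]), np.float64(0.25))
w0 b rim 646 x [483.7 658.8] y [-95.4 -44.6] (array([571.2, -70. ]), array([175.1,  50.9]), np.float64(0.0))
w0 r all 18069 x [475.6 649.6] y [ 52.3 192.4] (array([562.6, 122.5]), array([173.9, 139.2]), np.float64(-2.0))
w0 r rim 2668 x [473.6 651.8] y [ 50.9 194.2] (array([562.4, 122.6]), array([176.5, 141.3]), np.float64(-1.75))
scene b all 2963 x [488.  662.8] y [-187.9  -47.3] (array([ 575.4, -117.6]), array([174.8, 140.7]), np.float64(0.0))
scene b rim 467 x [486.9 663.5] y [-189.1  -44.9] (array([ 575.2, -117.1]), array([176.5, 144.2]), np.float64(0.25))
scene r all 1904 x [478.  652.7] y [ 49.4 192.4] (array([565.5, 120.9]), array([174.1, 141.4]), np.float64(-1.5))
scene r rim 317 x [475.8 654. ] y [ 48.4 193.3] (array([565.1, 121.2]), array([176.2, 143.8]), np.float64(-1.5))
side b all 1467 x [481.1 655.9] y [-183.3  -44.6] (array([ 568.5, -113.8]), array([174.9, 138.5]), np.float64(0.5))
side b rim 131 x [479.7 652.4] y [-183.7  -43. ] (array([ 566.2, -113.2]), array([172.9, 140.6]), np.float64(0.25))
side r all 2548 x [471.8 649.6] y [ 45.9 194.2] (array([560.7, 119.9]), array([177.2, 147.7]), np.float64(-2.75))
side r rim 339 x [470.3 649.4] y [ 51.7 195.7] (array([560.2, 123.6]), array([178. , 141.8]), np.float64(-1.25))
8.0167 [ 0.43095408 -0.26749598  0.18128943]
```

```bash
python3 -c "
from h import *
to(571.5,-145,100,0.3)"
```

```text
t 8.0167 pos [ 431.  -267.5  181.3] turn [-0.15  0.01  3.78] shift now [ 148.9 -112.    81.6] shift after turn [ 141.2 -121.8   81.3] f [-0.1 -1.2 -1.5] w 32.2 q7 -0.98
```

Request:
arm_command([
  [[0, 0, 0], [0, 0, 3.5], 0.75],
  [[25, -22, 10], [0, 0, 0], 0.75],
  [[25, -22, 20], [0, 0, 0], 0.75],
  [[25, -22, 20], [0, 0, 0], 0.75],
  [[25, -22, 20], [0, 0, 0], 0.75],
  [[25, -22, 20], [0, 0, 0], 0.75],
  [[16.5, -16, 20], [0, 0, 0], 0.75],
  [[0, 0, 10], [0, 0, 0], 0.75],
])

```text
time: 8.68
position: [0.5738, -0.14, 0.0583]
tool_rot: [-3.139, -0.016, 0.003]
ft_force: [-0.3, 0.8, -0.8]
grip_width: 0.366
```

Request:
arm_command([
  [[0, 0, 0], [0, 0, 0], 0.75],
  [[0, 0, 0], [0, 0, 0], 0.75],
  [[0, 0, 0], [0, 0, 0], 0.75],
  [[0, 0, 0], [0, 0, 0], 0.75],
  [[0, 0, 0], [0, 0, 0], 0.75],
])

```text
time: 9.1
position: [0.5719, -0.147, 0.0629]
tool_rot: [3.141, 0.002, 0.003]
ft_force: [-0.3, 0.0, -0.1]
grip_width: 0.367
```

```bash
python3 -c "
from h import *
snap('s6','scene');snap('w6')
to(571.5,-145,24,0.3)"
```

```text
t 9.2 pos [ 571.9 -146.4   62.6] turn [ 0.02 -0.1  -0.16] shift now [-0.5 -1.4 38.6] shift after turn [-0.4 -1.4 38.6] f [-0.5 -0.5 -0.9] w 31.7 q7 -1.31
```

View pics/w6.png

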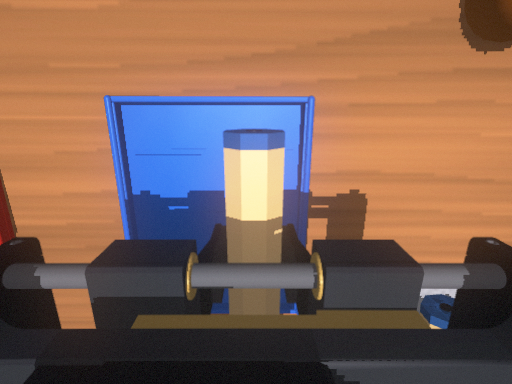

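View pics/s6.png

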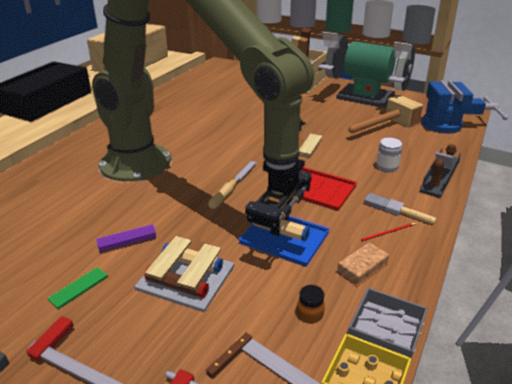

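Request:
arm_command([
  [[0, 0, 14], [0, 0, 0], 0.75],
  [[0, 0, 12], [0, 0, 0], 0.75],
  [[0, 0, 7], [0, 0, 0], 0.75],
  [[0, 0, 3], [0, 0, 0], 0.75],
  [[0, 0, 2], [0, 0, 0], 0.75],
  [[0, 0, 0], [0, 0, 0], 0.75],
  [[0, 0, 0], [0, 0, 0], 0.75],
  [[0, 0, 0], [0, 0, 0], 0.75],
])

```text
time: 9.87
position: [0.5721, -0.1456, 0.0238]
tool_rot: [3.141, 0.005, 0.001]
ft_force: [-0.6, -0.4, -0.8]
grip_width: 0.37
```

Request:
arm_command([
  [[0, 0, 0.8], [0, 0, 0], 0.75],
  [[0, 0, 0], [0, 0, 0], 0.53],
  [[0, 0, 0], [0, 0, 0], 0.53],
  [[0, 0, 0], [0, 0, 0], 0.53],
  [[0, 0, -5], [0, 0, 0], 0.53],
  [[0, 0, -15], [0, 0, 0], 0.53],
  [[0, 0, -30], [0, 0, 0], 0.53],
  [[0, 0, -30], [0, 0, 0], 0.53],
])

```text
time: 10.53
position: [0.5706, -0.1453, 0.1028]
tool_rot: [-3.141, -0.005, 0.004]
ft_force: [-0.0, 0.0, 0.6]
grip_width: 0.467
```

```bash
python3 -c "
from h import *
to(400.8,-346.6,120,96)
to(400.8,-346.6,120,-84)
snap('w7')"
```

```text
t 10.5333 pos [ 570.6 -145.3  102.8] turn [ -0.15   0.11 -95.8 ] shift now [-170.5  200.7  -16.8] shift after turn [-182.4 -189.9  -17.2] f [-0.   0.   0.6] w 40.6 q7 -1.32
t 10.5333 pos [ 570.6 -145.3  102.8] turn [ 0.1   0.15 84.2 ] shift now [-170.5  200.7  -16.8] shift after turn [182.4 189.9 -17.2] f [-0.   0.   0.6] w 40.6 q7 -1.32
```

View pics/w7.png

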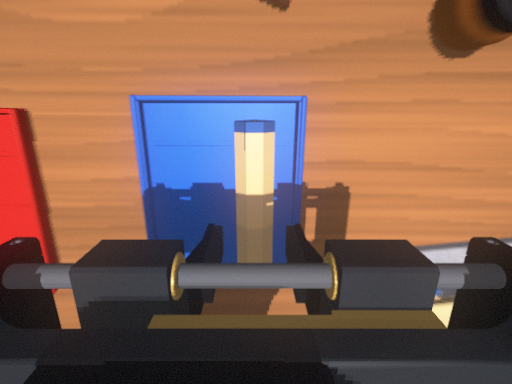

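The first ash bar lies in the blue tray along its length, right of centre at (255,190) and clear of the walls. Now moving to view the plates.

Request:
arm_command([
  [[-15, 30, -16], [0, 0, 0], 0.53],
  [[-15, 30, -16], [0, 0, 0], 0.53],
  [[-15, 30, -16], [0, 0, 0], 0.45],
  [[-15, 30, -16], [0, 0, 0], 0.35],
  [[-15, 30, -16], [0, 0, 0], 0.35],
  [[-15, 30, -16], [0, 0, 0], 0.35],
  [[-15, 30, -16], [0, 0, 0], 0.35],
  [[-15, 30, -16], [0, 0, -3], 0.35],
])

```text
time: 11.25
position: [0.4515, -0.3874, 0.2321]
tool_rot: [3.14, 0.088, 0.002]
ft_force: [0.2, -1.0, -0.7]
grip_width: 0.645
```

Request:
arm_command([
  [[0, 0, 0], [0, 0, -7], 0.35],
  [[0, 0, 0], [0, 0, -7], 0.35],
  [[0, 0, 0], [0, 0, -7], 0.35],
  [[0, 0, 0], [0, 0, -7], 0.35],
  [[0, 0, 0], [0, 0, -7], 0.35],
  [[0, 0, 0], [0, 0, -7], 0.35],
  [[0, 0, 0], [0, 0, -7], 0.35],
  [[0, 0, 0], [0, 0, -7], 0.35],
])

```text
time: 11.92
position: [0.4525, -0.386, 0.2311]
tool_rot: [2.727, 1.56, 0.0]
ft_force: [1.4, 0.3, -0.7]
grip_width: 0.65
```

Request:
arm_command([
  [[0, 0, 0], [0, 0, -7], 0.35],
  [[0, 0, 0], [0, 0, -7], 0.35],
  [[0, 0, 0], [0, 0, -7], 0.35],
  [[0, 0, 0], [0, 0, -7], 0.35],
  [[0, 0, 0], [0, 0, -7], 0.35],
  [[0, 0, 0], [0, 0, -2], 0.35],
  [[0, 0, 0], [0, 0, 0], 0.35],
  [[0, 0, 0], [0, 0, 0], 0.35],
])

```text
time: 12.58
position: [0.4525, -0.386, 0.231]
tool_rot: [2.1, 2.336, 0.0]
ft_force: [0.2, 0.2, 0.1]
grip_width: 0.649
```

```bash
python3 stack.py w8; python3 -c "
from h import *
to(400.8,-346.6,120,96)"
```

```text
bench 0.0011886714907297646
top (array([ 450.6, -377.4]), array([73.8,  6. ]), np.float64(6.25)) 0.22570269006410187
L (array([ 400.7, -346.9]), array([128.1,  39.7]), np.float64(-83.75)) 0.054204018909263685
R (array([ 475.7, -337.4]), array([128.2,  39.7]), np.float64(-82.0)) 0.054120622540994284
board (array([ 438. , -344.1]), array([169.1, 148.8]), np.float64(6.25))
low front (array([ 444.8, -384.6]), array([139. ,  23.3]), np.float64(5.5)) 0.04470082509407472
low back (array([ 431.2, -305.7]), array([139. ,  22.8]), np.float64(5.25)) 0.04466487923428886
t 12.6333 pos [ 452.5 -386.   230.9] turn [0.01 0.01 0.12] shift now [ 44.7 -47.2 110.9] shift after turn [ 44.6 -47.3 110.9] f [-0.1  0.2 -0.3] w 56.5 q7 0.8
```

View pics/w8.png

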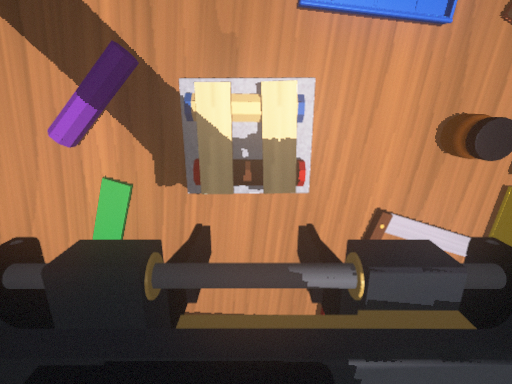

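Request:
arm_command([
  [[0, 0, 0], [0, 0, -1.9], 0.35],
  [[22.5, 15, 20], [0, 0, 0], 0.35],
  [[22.5, 15, 20], [0, 0, 0], 0.35],
  [[0, 0, 30], [0, 0, 0], 0.35],
  [[0, 0, 30], [0, 0, 0], 0.35],
  [[0, 0, 10], [0, 0, 0], 0.35],
  [[0, 0, 0], [0, 0, 0], 0.35],
  [[0, 0, 0], [0, 0, 0], 0.35],
])

```text
time: 13.3
position: [0.4759, -0.3378, 0.1214]
tool_rot: [2.06, 2.371, -0.0]
ft_force: [0.0, 0.0, 0.9]
grip_width: 0.65
```

```bash
python3 -c "
from h import *
snap('w9');to(475.7,-337.4,59,98)"
```

```text
t 13.35 pos [ 476.6 -338.3  122.4] turn [0.1  0.1  0.04] shift now [ 1.1 -0.9 63.4] shift after turn [ 1.  -0.8 63.4] f [ 0.1 -1.1  0.9] w 56.5 q7 0.75
```

View pics/w9.png

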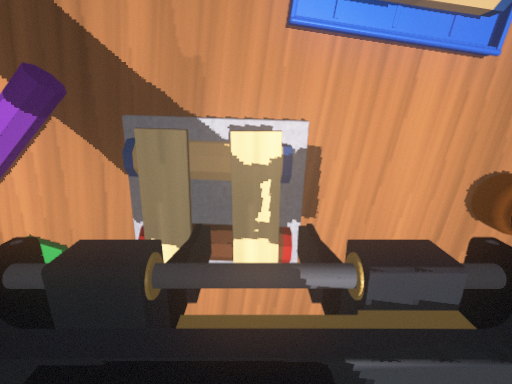

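Request:
arm_command([
  [[0, 0, 25], [0, 0, 0], 0.35],
  [[0, 0, 20], [0, 0, 0], 0.35],
  [[0, 0, 10], [0, 0, 0], 0.35],
  [[0, 0, 5], [0, 0, 0], 0.35],
  [[0, 0, 2], [0, 0, 0], 0.35],
  [[0, 0, 0], [0, 0, 0], 0.35],
  [[0, 0, 0], [0, 0, 0], 0.35],
  [[0, 0, 0], [0, 0, 0], 0.35],
])

```text
time: 14.02
position: [0.4767, -0.3377, 0.0601]
tool_rot: [2.058, 2.371, 0.001]
ft_force: [-0.1, -1.0, -0.1]
grip_width: 0.651
```

Request:
arm_command([
  [[0, 0, 0], [0, 0, 0], 0.65],
  [[0, 0, 0], [0, 0, 0], 0.65],
  [[0, 0, 0], [0, 0, 0], 0.65],
  [[0, 0, 0], [0, 0, 0], 0.65],
  [[0, 0, 0], [0, 0, 0], 0.65],
  [[0, 0, 0], [0, 0, 0], 0.65],
], force=20)

```text
time: 14.52
position: [0.476, -0.3373, 0.059]
tool_rot: [2.059, 2.373, 0.0]
ft_force: [-0.5, 0.7, 1.3]
grip_width: 0.457
```

```bash
python3 -c "
from h import *
snap('w10');to(475.7,-337.4,59,98)"
```

```text
t 14.5667 pos [ 476.1 -337.2   59.1] turn [0.02 0.01 0.1 ] shift now [-0.1 -0.4  0.1] shift after turn [-0.1 -0.4  0.1] f [-0.1  0.4  1.6] w 39.6 q7 0.76
```

View pics/w10.png

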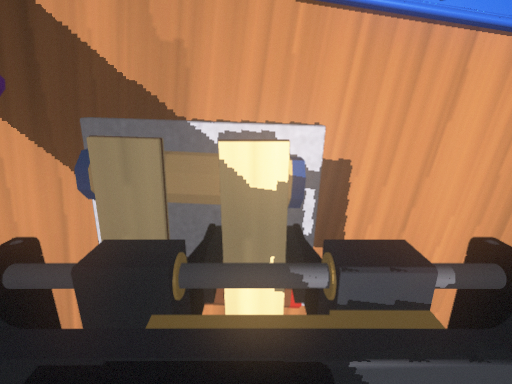

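Request:
arm_command([
  [[0, 0, -4], [0, 0, 0], 0.65],
  [[0, 0, -10], [0, 0, 0], 0.65],
  [[0, 0, -20], [0, 0, 0], 0.65],
  [[0, 0, -30], [0, 0, 0], 0.65],
  [[0, 0, -30], [0, 0, 0], 0.65],
  [[0, 0, -27], [0, 0, 0], 0.65],
  [[30, 0, 0], [0, 0, 0], 0.65],
  [[36, 0, 0], [0, 0, 0], 0.65],
])

```text
time: 15.23
position: [0.4672, -0.2748, 0.1829]
tool_rot: [2.062, 2.362, 0.0]
ft_force: [0.1, -0.1, -1.3]
grip_width: 0.453
```

Run:
```python
from h import *
snap('w11')
for n in ('scene','side'):
    P=np.load(n+'P.npy'); z=np.load(n+'0.npz')
    m=(np.hypot(P[...,0]-.445,P[...,1]-.325)<.11)&(P[...,2]>.013)&(P[...,2]<.03)
    m=cv2.morphologyEx(m.astype(np.uint8),cv2.MORPH_OPEN,np.ones((3,3)))>0
    v,u=np.nonzero(m); print(n,m.sum(),u.min(),u.max(),v.min(),v.max(),fitrect(P[m][:,:2]),robust(P[m][:,:2]),np.median(P[m][:,2]))
to(445,250,150,98)
```

```text
scene 227 299 316 135 153 (array([450.4, 334.9]), array([ 42.6, 133.3]), 4.4) (array([449.9, 334.6]), array([127.6,  39.5]), np.float64(-82.5)) 0.018289314094079967
side 1030 91 150 279 327 (array([445.6, 339.1]), array([ 44.9, 130.3]), 5.8) (array([445.9, 339.6]), array([128.4,  40.7]), np.float64(-85.0)) 0.01749884417276687
t 15.2833 pos [ 466.7 -263.7  181.2] turn [ 0.07 -0.28  0.35] shift now [511.2  53.1  33.8] shift after turn [511.7  50.   31.2] f [-2.6  8.  -1.5] w 39.5 q7 0.63
```

View pics/w11.png

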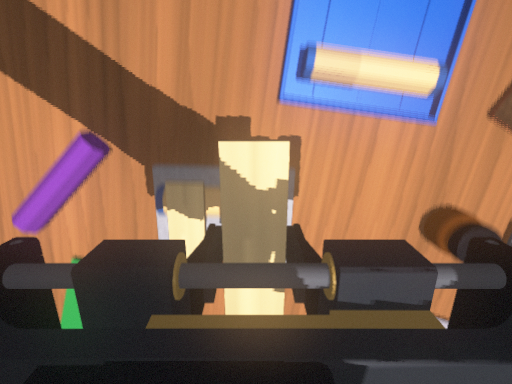

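Request:
arm_command([
  [[25, 6, 0], [0, 0, 0], 0.65],
  [[37, 9, 0], [0, 0, 0], 0.65],
  [[37, 9, 0], [0, 0, 0], 0.65],
  [[37, 9, 0], [0, 0, 0], 0.65],
  [[37, 9, 0], [0, 0, 0], 0.65],
  [[37, 9, 0], [0, 0, 0], 0.65],
  [[37, 9, 0], [0, 0, 0], 0.65],
  [[37, 9, 0], [0, 0, 0], 0.65],
])

```text
time: 15.95
position: [0.4947, 0.0207, 0.1806]
tool_rot: [2.058, 2.372, 0.001]
ft_force: [1.0, 0.4, -1.1]
grip_width: 0.457
```

Request:
arm_command([
  [[37, 9, 0], [0, 0, 0], 0.65],
  [[37, 9, 0], [0, 0, 0], 0.65],
  [[37, 9, 0], [0, 0, 0], 0.65],
  [[37, 9, 0], [0, 0, 0], 0.65],
  [[37, 9, 0], [0, 0, 0], 0.65],
  [[30, 15, 0], [0, 0, 2], 0.65],
  [[18, 10, 0], [0, 0, 0], 0.65],
  [[0, 0, 0], [0, 0, 0], 0.65],
])

```text
time: 16.62
position: [0.5317, 0.2652, 0.1802]
tool_rot: [-2.091, -2.342, -0.005]
ft_force: [-0.6, -0.4, -0.6]
grip_width: 0.458
```

Request:
arm_command([
  [[0, 0, 0], [0, 0, 0], 0.65],
  [[0, 0, 0], [0, 0, 0], 0.65],
  [[0, 0, 0], [0, 0, 0], 0.65],
  [[0, 0, 0], [0, 0, 0], 0.65],
  [[0, 0, 0], [0, 0, 0], 0.65],
  [[0, 0, 0], [0, 0, 0], 0.65],
])

```text
time: 17.12
position: [0.5321, 0.2585, 0.18]
tool_rot: [2.101, 2.335, 0.0]
ft_force: [-0.0, -0.4, -0.9]
grip_width: 0.455
```

```bash
cat > pile.py <<'E'
from h import *
import sys
zt=float(sys.argv[2])
s,im,P,T=snap(sys.argv[1]); Z=P[...,2]
R=(np.hypot(P[...,0]-.447,P[...,1]-.337)<.11)
m=R&(abs(Z-zt-.001)<.0035); m[235:]=0
m=cv2.morphologyEx(m.astype(np.uint8),cv2.MORPH_OPEN,np.ones((3,3)))>0
v,u=np.nonzero(m); print(m.sum(),u.min(),u.max(),v.min(),v.max(),fitrect(P[m][:,:2]),robust(P[m][:,:2],(.5,99.5)),np.median(P[m][:,2]))
p=P[m][:,:2]*1000
# held plate
m=(Z>.1); m[238:]=0; m[:,:190]=0; m[:,330:]=0
if m.sum()>300: print('held',robust(P[m][:,:2]),np.median(P[m][:,2]), fitrect(P[m][:,:2]))
to(447,337,60,96)
E
python3 pile.py w12 .018
```

```text
4843 159 204 33 160 (array([446.7, 338.5]), array([ 40.3, 128.7]), 5.6) (array([446.8, 338.5]), array([127.8,  39.6]), np.float64(-84.5)) 0.01925036404129571
held (array([523.2, 300.7]), array([75.8, 51.2]), np.float64(-77.5)) 0.17515867677174624 (array([525.8, 300.9]), array([57.5, 77.1]), 7.7)
t 17.1667 pos [532.1 258.7 180. ] turn [0.02 0.01 0.05] shift now [ 86.9 -76.4 119.9] shift after turn [ 86.8 -76.5 120. ] f [-0.2 -0.  -0.7] w 39.8 q7 -0.46
```

View pics/w12.png

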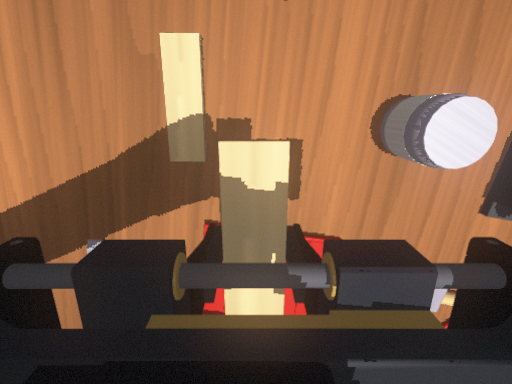

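Run:
```python
from h import *
for t in ('w12','w10'):
    z=np.load(t+'.npz'); P=z['P'];T=z['T']; mt=np.array(optics.camera_model('wrist')['mount'])
    Tt=T@np.linalg.inv(mt); Q=(P-Tt[:3,3])@Tt[:3,:3]*1000  # tool coords
    q=Q[142:225,225:283].reshape(-1,3); zm=np.median(q[:,2]); k=abs(Q[...,2]-zm)<3; k[232:]=0; k[:130]=0
    q=Q[k]; far=q[q[:,0]>45]
    print(t,'tool z of top',zm,'far end x',np.percentile(q[:,0],99.7),'y range',np.percentile(far[:,1],[1,99]),robust(far[:,:2]/1000))
    # tilt
    A=np.c_[far[:,:2],np.ones(len(far))]; print(np.linalg.lstsq(A,far[:,2],rcond=None)[0])
```

```text
w12 tool z of top 4.857270707026238 far end x 64.22774987873429 y range [-20.55312361  18.42440247] (array([54.7, -1.1]), array([38.9, 19.1]), np.float64(-89.75))
[1.45514090e-02 3.91027280e-03 4.10802927e+00]
w10 tool z of top 4.818398566655559 far end x 65.87490337741988 y range [-92.83013999  17.92274981] (array([ 55.2, -37.5]), array([110.8,  20.3]), np.float64(-89.5))
[1.01285253e-02 9.02307361e-04 4.27973678e+00]
```

Request:
arm_command([
  [[20, -15, 5], [0, 0, 0.5], 0.65],
  [[25, -22, 20], [0, 0, 0], 0.65],
  [[25, -22, 25], [0, 0, 0], 0.65],
  [[18, -17.5, 30], [0, 0, 0], 0.65],
  [[0, 0, 30], [0, 0, 0], 0.65],
  [[0, 0, 15], [0, 0, 0], 0.65],
  [[0, 0, 5], [0, 0, 0], 0.65],
  [[0, 0, 0], [0, 0, 0], 0.65],
])

```text
time: 17.83
position: [0.4465, 0.3384, 0.0485]
tool_rot: [-2.11, -2.327, 0.004]
ft_force: [0.6, -0.2, -1.1]
grip_width: 0.456
```

Request:
arm_command([
  [[0, 0, 0], [0, 0, 0], 0.65],
  [[0, 0, 0], [0, 0, 0], 0.65],
  [[0, 0, 0], [0, 0, 0], 0.65],
  [[0, 0, 0], [0, 0, 0], 0.65],
  [[0, 0, 0], [0, 0, 0], 0.65],
  [[0, 0, 0], [0, 0, 0], 0.65],
])

```text
time: 18.33
position: [0.4474, 0.3394, 0.0503]
tool_rot: [2.11, 2.327, 0.001]
ft_force: [-1.0, -0.2, 0.3]
grip_width: 0.455
```

```bash
python3 -c "
from h import *
snap('w13');snap('side13','side');to(447.5,338.7,34,95.5)
a=cv2.imread('pics/w13.png');b=cv2.imread('pics/side13.png');b=b[200:340,60:260];b=cv2.resize(b,(549,384));cv2.imwrite('pics/c13.png',cv2.resize(np.hstack([a,b]),(800,290)))"
```

```text
t 18.4333 pos [447.2 339.3  49.9] turn [ 0.02 -0.    0.1 ] shift now [-0.6  0.2 15.9] shift after turn [-0.6  0.2 15.9] f [-0.8 -0.5 -0.1] w 39.6 q7 -0.71
```

View pics/c13.png

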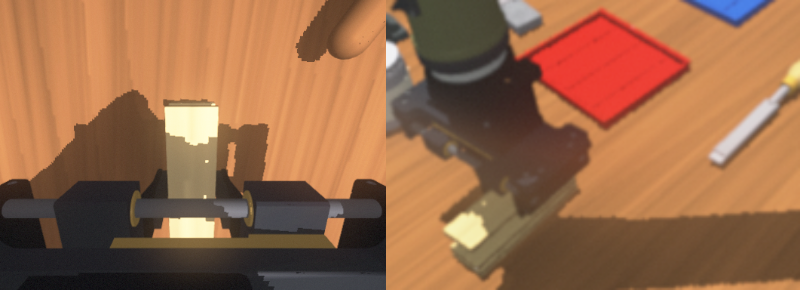

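Aligned above the pile. Lowering.

Request:
arm_command([
  [[0, 0, 7], [0, 0, 0], 0.65],
  [[0, 0, 5], [0, 0, 0], 0.65],
  [[0, 0, 3], [0, 0, 0], 0.65],
  [[0, 0, 1], [0, 0, 0], 0.65],
  [[0, 0, 0], [0, 0, 0], 0.65],
  [[0, 0, 0], [0, 0, 0], 0.65],
  [[0, 0, 0], [0, 0, 0], 0.65],
  [[0, 0, 0], [0, 0, 0], 0.65],
])

```text
time: 19.1
position: [0.4472, 0.3394, 0.0338]
tool_rot: [2.11, 2.327, 0.0]
ft_force: [0.5, 0.1, -0.7]
grip_width: 0.459
```

Request:
arm_command([
  [[0, 0, 0.6], [0, 0, 0], 0.65],
  [[0, 0, 0], [0, 0, 0], 0.65],
  [[0, 0, 0], [0, 0, 0], 0.65],
])

```text
time: 19.35
position: [0.4472, 0.3392, 0.0331]
tool_rot: [2.11, 2.327, 0.0]
ft_force: [0.9, -0.2, -1.1]
grip_width: 0.456
```

Request:
arm_command([
  [[0, 0, 0], [0, 0, 0], 0.35],
  [[0, 0, 0], [0, 0, 0], 0.35],
  [[0, 0, 0], [0, 0, 0], 0.35],
  [[0, 0, 0], [0, 0, 0], 0.35],
  [[0, 0, -10], [0, 0, 0], 0.35],
  [[0, 0, -25], [0, 0, 0], 0.35],
  [[0, 0, -35], [0, 0, 0], 0.35],
  [[-20, 0, -35], [0, 0, 0], 0.35],
])

```text
time: 20.02
position: [0.4471, 0.323, 0.1397]
tool_rot: [-2.102, -2.331, -0.002]
ft_force: [1.3, 0.4, -0.3]
grip_width: 0.648
```

Request:
arm_command([
  [[-30, 0, -27], [0, 0, 0], 0.35],
  [[-30, 0, -20], [0, 0, 0], 0.35],
  [[0, 0, 0], [0, 0, 0], 0.35],
  [[0, 0, 0], [0, 0, 0], 0.35],
  [[0, 0, 0], [0, 0, 0], 0.35],
  [[0, 0, 0], [0, 0, 0], 0.35],
  [[0, 0, 0], [0, 0, 0], 0.35],
])

```text
time: 20.6
position: [0.4539, 0.2606, 0.1843]
tool_rot: [-2.107, -2.329, 0.002]
ft_force: [-0.4, -0.3, 0.3]
grip_width: 0.653
```

```bash
python3 pile.py w14 .027
```

```text
4798 235 274 43 170 (array([445.9, 338.6]), array([ 39.9, 129.4]), 5.7) (array([445.9, 338.7]), array([128.7,  39.5]), np.float64(-84.25)) 0.028208545543297575
held (array([460.3, 292. ]), array([80.7, 65.1]), np.float64(67.75)) 0.18327064507468022 (array([459.7, 290.1]), array([84.4, 65.6]), 67.6)
t 20.65 pos [454.  260.6 184.2] turn [-0.11  0.01 -0.28] shift now [ 76.8   0.9 124.2] shift after turn [ 76.7   1.  124.2] f [ 0.3 -0.5 -0. ] w 56.7 q7 -0.5
```

View pics/w14.png

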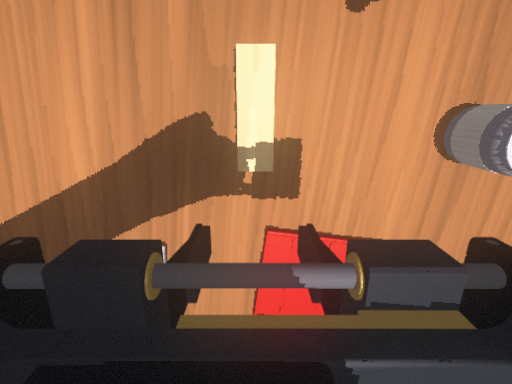

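The first plate lies on the pile: (445.9, 338.7) against the pile's (446.8, 338.5), with its top at 27 mm after bias. Back for the second plate.

Request:
arm_command([
  [[-30, 2, 0], [0, 0, -0.7], 0.35],
  [[-39, 2, 0], [0, 0, 0], 0.35],
  [[-39, 2, 0], [0, 0, 0], 0.35],
  [[-39, 2, 0], [0, 0, 0], 0.35],
  [[-39, 2, 0], [0, 0, 0], 0.35],
  [[-39, 2, 0], [0, 0, 0], 0.35],
  [[-39, 2, 0], [0, 0, 0], 0.35],
  [[-39, 2, 0], [0, 0, 0], 0.35],
])

```text
time: 21.32
position: [0.5036, -0.0409, 0.1846]
tool_rot: [-2.094, -2.341, 0.001]
ft_force: [1.6, -0.1, -0.1]
grip_width: 0.647
```

Request:
arm_command([
  [[-37, -16, 0], [0, 0, 0], 0.35],
  [[-37, -16, 0], [0, 0, 0], 0.35],
  [[-37, -16, 0], [0, 0, 0], 0.35],
  [[-37, -16, 0], [0, 0, 0], 0.35],
  [[-37, -16, 0], [0, 0, 0], 0.35],
  [[-37, -16, 0], [0, 0, 0], 0.35],
  [[-30, -12, 0], [0, 0, 0], 0.35],
  [[-10, -5, 0], [0, 0, 0], 0.35],
])

```text
time: 21.98
position: [0.4177, -0.3178, 0.1847]
tool_rot: [2.103, 2.334, -0.005]
ft_force: [0.2, 0.7, -0.1]
grip_width: 0.649
```

Request:
arm_command([
  [[0, 0, 0], [0, 0, 0], 0.35],
  [[0, 0, 0], [0, 0, 0], 0.35],
  [[0, 0, 0], [0, 0, 0], 0.35],
  [[0, 0, 0], [0, 0, 0], 0.35],
  [[0, 0, 0], [0, 0, 0], 0.35],
  [[0, 0, 0], [0, 0, 0], 0.35],
])

```text
time: 22.48
position: [0.4209, -0.3114, 0.1852]
tool_rot: [2.093, 2.342, 0.0]
ft_force: [0.0, 0.3, 0.4]
grip_width: 0.65
```

```bash
python3 stack.py w15; python3 -c "
from h import *
to(400.8,-346.8,59,96.2)"
```

```text
bench 0.0011543857097001675
top (array([ 418.9, -302.6]), array([73.8,  5.8]), np.float64(6.5)) 0.1799555330370362
L (array([ 397.9, -324.7]), array([85.7, 38.8]), np.float64(-83.75)) 0.05411607715584815
board (array([ 434.7, -302.5]), array([172.2, 146.1]), np.float64(3.0))
low back (array([ 431.4, -305.8]), array([138.7,  23.1]), np.float64(5.75)) 0.0446670006932231
t 22.5333 pos [ 420.7 -311.7  185.2] turn [0.01 0.   0.2 ] shift now [-32.6 -23.7 126.2] shift after turn [-32.7 -23.5 126.2] f [-0.6  0.3 -0.6] w 56.5 q7 0.71
```

View pics/w15.png

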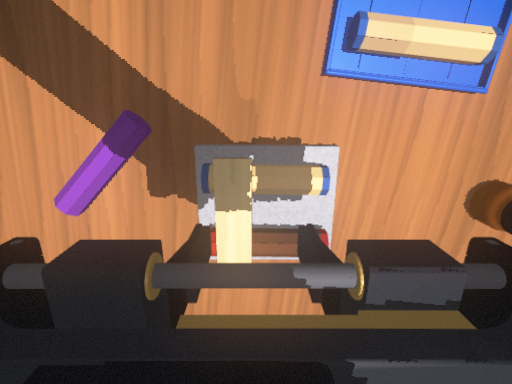

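Request:
arm_command([
  [[-16, -12, 10], [0, 0, 0.2], 0.35],
  [[-16.5, -11.5, 20], [0, 0, 0], 0.35],
  [[0, 0, 30], [0, 0, 0], 0.35],
  [[0, 0, 20], [0, 0, 0], 0.35],
  [[0, 0, 0], [0, 0, 0], 0.35],
  [[0, 0, 0], [0, 0, 0], 0.35],
  [[0, 0, 0], [0, 0, 0], 0.35],
  [[0, 0, 0], [0, 0, 0], 0.35],
])

```text
time: 23.2
position: [0.4016, -0.348, 0.107]
tool_rot: [2.097, 2.335, 0.001]
ft_force: [0.6, -0.1, 0.3]
grip_width: 0.647
```

```bash
python3 -c "
from h import *
snap('w16');to(400.8,-346.8,59,96.2)"
```

```text
t 23.25 pos [ 401.6 -348.   107. ] turn [ 0.15  0.12 -0.06] shift now [ 1.4 -0.8 48. ] shift after turn [ 1.3 -0.6 48. ] f [1.  1.2 0.3] w 56.2 q7 0.81
```

View pics/w16.png

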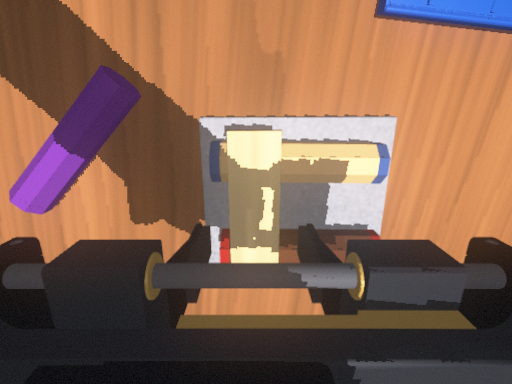

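Request:
arm_command([
  [[0, 0, 20], [0, 0, 0], 0.35],
  [[0, 0, 15], [0, 0, 0], 0.35],
  [[0, 0, 8], [0, 0, 0], 0.35],
  [[0, 0, 3], [0, 0, 0], 0.35],
  [[0, 0, 0], [0, 0, 0], 0.35],
  [[0, 0, 0], [0, 0, 0], 0.35],
  [[0, 0, 0], [0, 0, 0], 0.35],
  [[0, 0, 0], [0, 0, 0], 0.35],
])

```text
time: 23.92
position: [0.4009, -0.348, 0.0601]
tool_rot: [2.099, 2.335, 0.0]
ft_force: [0.0, -0.3, -0.1]
grip_width: 0.644
```

Request:
arm_command([
  [[0, 0, 0], [0, 0, 0], 0.65],
  [[0, 0, 0], [0, 0, 0], 0.65],
  [[0, 0, 0], [0, 0, 0], 0.65],
  [[0, 0, 0], [0, 0, 0], 0.65],
  [[0, 0, 0], [0, 0, 0], 0.65],
  [[0, 0, 0], [0, 0, 0], 0.65],
], force=20)

```text
time: 24.42
position: [0.4005, -0.3476, 0.0594]
tool_rot: [2.1, 2.336, 0.0]
ft_force: [0.3, 0.7, 1.0]
grip_width: 0.454
```

Request:
arm_command([
  [[0, 0, -4], [0, 0, 0], 0.65],
  [[0, 0, -10], [0, 0, 0], 0.65],
  [[0, 0, -20], [0, 0, 0], 0.65],
  [[0, 0, -30], [0, 0, 0], 0.65],
  [[0, 0, -30], [0, 0, 0], 0.65],
  [[0, 0, -27], [0, 0, 0], 0.65],
  [[20, 9, 0], [0, 0, 0], 0.65],
  [[35, 15, 0], [0, 0, 0], 0.65],
])

```text
time: 25.08
position: [0.4179, -0.2949, 0.1836]
tool_rot: [2.105, 2.323, -0.001]
ft_force: [0.4, 0.1, -1.4]
grip_width: 0.456
```

Request:
arm_command([
  [[37, 16, 0], [0, 0, 0.6], 0.65],
  [[37, 16, 0], [0, 0, 0], 0.65],
  [[37, 16, 0], [0, 0, 0], 0.65],
  [[37, 16, 0], [0, 0, 0], 0.65],
  [[37, 16, 0], [0, 0, 0], 0.65],
  [[37, 16, 0], [0, 0, 0], 0.65],
  [[40, 10, 0], [0, 0, 0], 0.65],
  [[40, 2, 0], [0, 0, 0], 0.65],
])

```text
time: 25.75
position: [0.4976, 0.0229, 0.1812]
tool_rot: [2.111, 2.324, 0.002]
ft_force: [0.9, 0.4, 0.4]
grip_width: 0.458
```

Request:
arm_command([
  [[40, 0, 0], [0, 0, 0], 0.65],
  [[40, 0, 0], [0, 0, 0], 0.65],
  [[40, 0, 0], [0, 0, 0], 0.65],
  [[40, 0, 0], [0, 0, 0], 0.65],
  [[40, 0, 0], [0, 0, 0], 0.65],
  [[40, 0, 0], [0, 0, 0], 0.65],
  [[0, 0, 0], [0, 0, 0], 0.65],
  [[0, 0, 0], [0, 0, 0], 0.65],
])

```text
time: 26.42
position: [0.4724, 0.2626, 0.1808]
tool_rot: [-2.105, -2.331, -0.001]
ft_force: [0.8, -1.8, -0.6]
grip_width: 0.456
```

Request:
arm_command([
  [[0, 0, 0], [0, 0, 0], 0.65],
  [[0, 0, 0], [0, 0, 0], 0.65],
  [[0, 0, 0], [0, 0, 0], 0.65],
  [[0, 0, 0], [0, 0, 0], 0.65],
  [[0, 0, 0], [0, 0, 0], 0.65],
  [[0, 0, 0], [0, 0, 0], 0.65],
])

```text
time: 26.92
position: [0.4737, 0.2591, 0.1802]
tool_rot: [2.113, 2.324, 0.0]
ft_force: [-0.4, 0.2, -0.9]
grip_width: 0.459
```

```bash
python3 pile.py w17 .027; python3 -c "
from h import *
to(447.3,338.2,60,95.5)"
```

```text
3787 214 254 39 136 (array([443.9, 355.7]), array([39.6, 93.6]), 5.5) (array([444.1, 355.6]), array([93.1, 39.2]), np.float64(-84.5)) 0.02820423877872641
held (array([465.5, 301.5]), array([75.8, 51.2]), np.float64(-78.75)) 0.17508819389169084 (array([469.1, 301.8]), array([57.5, 77. ]), 4.7)
t 26.9667 pos [473.6 259.3 180.2] turn [ 0.01  0.01 -0.55] shift now [ 79.9 -19.1 120.2] shift after turn [ 80.1 -18.4 120.2] f [-0.1 -0.2 -0.4] w 39.6 q7 -0.5
t 26.9667 pos [473.6 259.3 180.2] turn [ 0.01  0.01 -0.05] shift now [ 81.1 -18.7 120.2] shift after turn [ 81.1 -18.6 120.2] f [-0.1 -0.2 -0.4] w 39.6 q7 -0.5
```

View pics/w17.png

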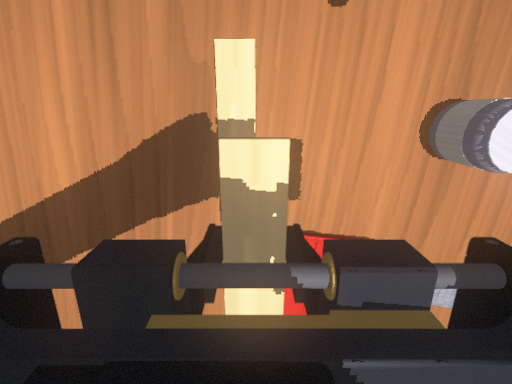

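Request:
arm_command([
  [[20, -5, 5], [0, 0, 0], 0.65],
  [[30, -7, 20], [0, 0, 0], 0.65],
  [[31, -6.6, 30], [0, 0, 0], 0.65],
  [[0, 0, 35], [0, 0, 0], 0.65],
  [[0, 0, 20], [0, 0, 0], 0.65],
  [[0, 0, 10], [0, 0, 0], 0.65],
  [[0, 0, 0], [0, 0, 0], 0.65],
  [[0, 0, 0], [0, 0, 0], 0.65],
])

```text
time: 27.63
position: [0.4482, 0.3371, 0.062]
tool_rot: [2.113, 2.324, 0.001]
ft_force: [-0.5, 0.1, -0.6]
grip_width: 0.453
```

Request:
arm_command([
  [[0, 0, 0], [0, 0, 0], 0.65],
  [[0, 0, 0], [0, 0, 0], 0.65],
  [[0, 0, 0], [0, 0, 0], 0.65],
  [[0, 0, 0], [0, 0, 0], 0.65],
  [[0, 0, 0], [0, 0, 0], 0.65],
  [[0, 0, 0], [0, 0, 0], 0.65],
])

```text
time: 28.13
position: [0.4479, 0.3373, 0.0619]
tool_rot: [2.112, 2.325, 0.001]
ft_force: [-0.1, 0.8, 0.2]
grip_width: 0.454
```

```bash
python3 -c "
from h import *
to(447.3,338.2,43,95.5)"
```

```text
t 28.1333 pos [447.9 337.3  61.9] turn [ 0.04 -0.01 -0.01] shift now [ 1.  -0.5 18.9] shift after turn [ 1.  -0.5 18.9] f [-0.1  0.8  0.2] w 39.5 q7 -0.71
```

Request:
arm_command([
  [[0, 0, 7], [0, 0, 0], 0.65],
  [[0, 0, 5], [0, 0, 0], 0.65],
  [[0, 0, 3], [0, 0, 0], 0.65],
  [[0, 0, 2], [0, 0, 0], 0.65],
  [[0, 0, 0], [0, 0, 0], 0.65],
  [[0, 0, 0], [0, 0, 0], 0.65],
  [[0, 0, 0], [0, 0, 0], 0.65],
  [[0, 0, 0], [0, 0, 0], 0.65],
])

```text
time: 28.8
position: [0.4478, 0.3373, 0.0447]
tool_rot: [2.112, 2.325, 0.001]
ft_force: [0.2, -0.3, -1.0]
grip_width: 0.46
```

```bash
python3 -c "
from h import *
to(447.3,338.2,42.3,95.5)"
```

```text
t 28.8 pos [447.8 337.3  44.7] turn [ 0.02 -0.01 -0.  ] shift now [ 0.9 -0.4  2.4] shift after turn [ 0.9 -0.4  2.4] f [ 0.2 -0.3 -1. ] w 40.0 q7 -0.72
```

Request:
arm_command([
  [[0.9, -0.4, 0.5], [0, 0, 0], 0.65],
  [[0, 0, 0.5], [0, 0, 0], 0.65],
  [[0, 0, 0.5], [0, 0, 0], 0.65],
  [[0, 0, 0.4], [0, 0, 0], 0.65],
  [[0, 0, 0], [0, 0, 0], 0.65],
  [[0, 0, 0], [0, 0, 0], 0.65],
  [[0, 0, 0], [0, 0, 0], 0.65],
])

```text
time: 29.38
position: [0.4472, 0.3381, 0.0426]
tool_rot: [2.112, 2.325, 0.0]
ft_force: [-0.0, 0.0, 0.3]
grip_width: 0.453
```

```bash
python3 -c "
from h import *
to(447.3,338.2,42.3,95.5)"
```

```text
t 29.3833 pos [447.2 338.1  42.6] turn [ 0.01  0.   -0.  ] shift now [0.1 0.1 0.3] shift after turn [0.1 0.1 0.3] f [-0.   0.   0.3] w 39.4 q7 -0.72
```

Request:
arm_command([
  [[0, 0, 0.3], [0, 0, 0], 0.35],
  [[0, 0, 0], [0, 0, 0], 0.35],
  [[0, 0, 0], [0, 0, 0], 0.35],
  [[0, 0, 0], [0, 0, 0], 0.35],
  [[0, 0, -10], [0, 0, 0], 0.35],
  [[0, 0, -25], [0, 0, 0], 0.35],
  [[0, 0, -35], [0, 0, 0], 0.35],
  [[-20, 0, -35], [0, 0, 0], 0.35],
])

```text
time: 30.05
position: [0.447, 0.3218, 0.1488]
tool_rot: [-2.104, -2.329, -0.001]
ft_force: [1.2, -0.0, 1.3]
grip_width: 0.646
```

Request:
arm_command([
  [[-30, 0, -27], [0, 0, 0], 0.35],
  [[-30, 0, -10], [0, 0, 0], 0.35],
  [[0, 0, 0], [0, 0, 0], 0.35],
  [[0, 0, 0], [0, 0, 0], 0.35],
  [[0, 0, 0], [0, 0, 0], 0.35],
  [[0, 0, 0], [0, 0, 0], 0.35],
  [[0, 0, 0], [0, 0, 0], 0.35],
])

```text
time: 30.63
position: [0.454, 0.2595, 0.1836]
tool_rot: [-2.109, -2.327, 0.002]
ft_force: [-0.2, -0.2, 0.6]
grip_width: 0.646
```

```bash
python3 pile.py w18 .036
```

```text
5102 235 275 40 171 (array([445.9, 338.4]), array([ 40. , 129.2]), 5.5) (array([445.8, 338.3]), array([128.2,  39.4]), np.float64(-84.75)) 0.03716381380165942
held (array([460.2, 290.8]), array([80.9, 64.9]), np.float64(67.75)) 0.18263042927336967 (array([459.7, 288.9]), array([84.6, 65.6]), 67.5)
t 30.6833 pos [454.  259.4 183.6] turn [-0.08  0.   -0.38] shift now [ 77.9   0.8 123.6] shift after turn [ 77.9   1.1 123.6] f [ 0.3  0.4 -0.3] w 56.8 q7 -0.5
```

View pics/w18.png

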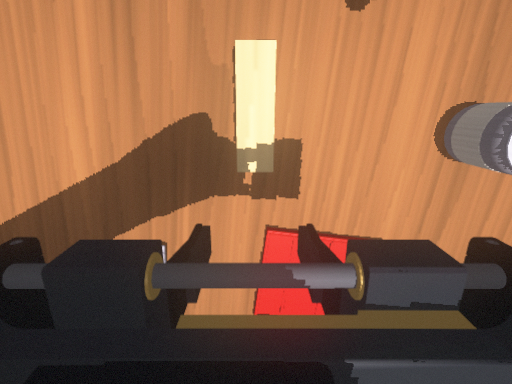

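Both plates are squarely on the pile; the top one is at (445.8, 338.3) with its top at 36 mm after bias. Now to the lower blanks.

Request:
arm_command([
  [[-30, 2, -6], [0, 0, 0], 0.35],
  [[-39, 2, -6], [0, 0, 0], 0.35],
  [[-39, 2, -6], [0, 0, 0], 0.35],
  [[-39, 2, -6], [0, 0, 0], 0.35],
  [[-39, 2, -6], [0, 0, 0], 0.35],
  [[-39, 2, -6], [0, 0, 0], 0.35],
  [[-39, 2, -6], [0, 0, 0], 0.35],
  [[-39, 2, -6], [0, 0, 0], 0.35],
])

```text
time: 31.35
position: [0.4997, -0.0427, 0.2323]
tool_rot: [-2.11, -2.327, 0.0]
ft_force: [0.3, 0.3, 0.3]
grip_width: 0.65
```

Request:
arm_command([
  [[-38, -10, 0], [0, 0, 0], 0.35],
  [[-38, -10, 0], [0, 0, 0], 0.35],
  [[-38, -10, 0], [0, 0, 0], 0.35],
  [[-38, -10, 0], [0, 0, 0], 0.35],
  [[-38, -10, 0], [0, 0, 0], 0.35],
  [[-38, -10, 0], [0, 0, 0], 0.35],
  [[-38, -10, 0], [0, 0, 0], 0.35],
  [[-38, -10, 0], [0, 0, 0], 0.35],
])

```text
time: 32.02
position: [0.4493, -0.353, 0.2319]
tool_rot: [-2.11, -2.327, 0.0]
ft_force: [0.9, -1.0, 0.1]
grip_width: 0.649
```

Request:
arm_command([
  [[-30, -6, 0], [0, 0, 0], 0.35],
  [[0, 0, 0], [0, 0, 0], 0.35],
  [[0, 0, 0], [0, 0, 0], 0.35],
  [[0, 0, 0], [0, 0, 0], 0.35],
  [[0, 0, 0], [0, 0, 0], 0.35],
  [[0, 0, 0], [0, 0, 0], 0.35],
  [[0, 0, 0], [0, 0, 0], 0.35],
])

```text
time: 32.6
position: [0.4469, -0.381, 0.2324]
tool_rot: [2.109, 2.328, 0.001]
ft_force: [-0.1, -0.1, 1.2]
grip_width: 0.651
```

```bash
cat > low.py <<'E'
from h import *
import sys
s,im,P,T=snap(sys.argv[1]); Z=P[...,2]
R=(np.hypot(P[...,0]-.438,P[...,1]+.344)<.13); R[235:]=0
th=np.radians(6.); A=((P[...,0]-.438)*np.cos(th)+(P[...,1]+.344)*np.sin(th))*1000; B=(-(P[...,0]-.438)*np.sin(th)+(P[...,1]+.344)*np.cos(th))*1000
for nm,sg in (('ash',1),('walnut',-1)):
    m=R&(Z>.036)&(Z<.052)&(B*sg>0)
    m=cv2.morphologyEx(m.astype(np.uint8),cv2.MORPH_OPEN,np.ones((3,3)))>0
    a,b=A[m],B[m]; 
    if m.sum()<200: continue
    xs=np.arange(-65,66,5);X=[];Y=[]
    for x in xs:
        q=b[abs(a-x)<2.5]
        if len(q)>15: X.append(x);Y.append((np.percentile(q,3)+np.percentile(q,97))/2)
    f=np.polyfit(X,Y,1); lo,hi=np.percentile(a,[.5,99.5]); ac=(lo+hi)/2; bc=np.polyval(f,ac)
    print(nm,'len',hi-lo,'centre',np.round([438+ac*np.cos(th)-bc*np.sin(th),-344+ac*np.sin(th)+bc*np.cos(th)],1),'yaw',6+np.degrees(np.arctan(f[0])),'top',np.median(P[m&(Z>.043)][:,2]))
to(431,-306,30,6)
E
python3 low.py w19
```

```text
ash len 138.35411763413367 centre [ 431.2 -305.7] yaw 5.591990265546057 top 0.04497786397379899
walnut len 138.4660393993704 centre [ 445.1 -384.5] yaw 5.555018988431216 top 0.044895986100388835
t 32.65 pos [ 446.8 -381.3  232.5] turn [ 2.000e-02 -2.000e-02  8.961e+01] shift now [ 76.5  -8.4 202.5] shift after turn [ -7.8 -76.5 202.5] f [0.1 0.8 0.3] w 56.7 q7 0.8
```

View pics/w19.png

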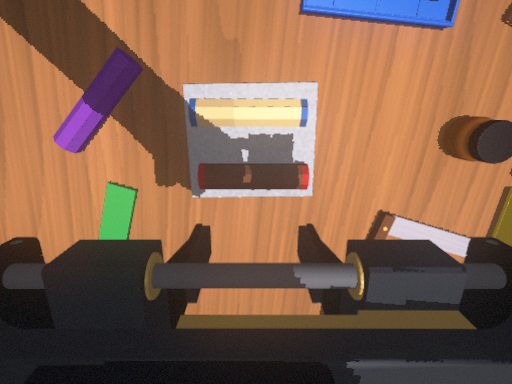

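Request:
arm_command([
  [[0, 0, 10], [0, 0, 7], 0.35],
  [[0, 0, 10], [0, 0, 7], 0.35],
  [[0, 0, 10], [0, 0, 7], 0.35],
  [[0, 0, 10], [0, 0, 7], 0.35],
  [[0, 0, 10], [0, 0, 7], 0.35],
  [[0, 0, 10], [0, 0, 7], 0.35],
  [[0, 0, 10], [0, 0, 7], 0.35],
  [[0, 0, 10], [0, 0, 7], 0.35],
])

```text
time: 33.32
position: [0.4465, -0.3819, 0.1521]
tool_rot: [2.959, 1.054, 0.001]
ft_force: [-0.7, 0.5, -0.4]
grip_width: 0.653
```

Request:
arm_command([
  [[0, 0, 10], [0, 0, 7], 0.35],
  [[0, 0, 10], [0, 0, 7], 0.35],
  [[0, 0, 0], [0, 0, 7], 0.35],
  [[0, 0, 0], [0, 0, 7], 0.35],
  [[0, 0, 0], [0, 0, 6], 0.35],
  [[-4, -38, 0], [0, 0, 0], 0.35],
  [[-4, -39, 0], [0, 0, 0], 0.35],
  [[0, 0, 0], [0, 0, 0], 0.35],
])

```text
time: 33.98
position: [0.4302, -0.2982, 0.131]
tool_rot: [-3.13, -0.162, 0.004]
ft_force: [0.4, 1.0, -0.7]
grip_width: 0.65
```

Request:
arm_command([
  [[0, 0, 0], [0, 0, 0], 0.35],
  [[0, 0, 0], [0, 0, 0], 0.35],
  [[0, 0, 0], [0, 0, 0], 0.35],
  [[0, 0, 0], [0, 0, 0], 0.35],
  [[0, 0, 0], [0, 0, 0], 0.35],
  [[0, 0, 0], [0, 0, 0], 0.35],
])

```text
time: 34.48
position: [0.4308, -0.3072, 0.1323]
tool_rot: [3.138, 0.149, -0.0]
ft_force: [-1.0, -0.1, 0.4]
grip_width: 0.646
```

```bash
python3 -c "
from h import *
snap('w20');to(431.2,-305.7,31,5.6)"
```

```text
t 34.5333 pos [ 430.8 -307.   132.3] turn [ 0.01  0.01 -0.15] shift now [  0.6  -1.3 101.3] shift after turn [  0.5  -1.3 101.3] f [-0.6 -0.4  0.2] w 56.5 q7 -0.86
```

View pics/w20.png

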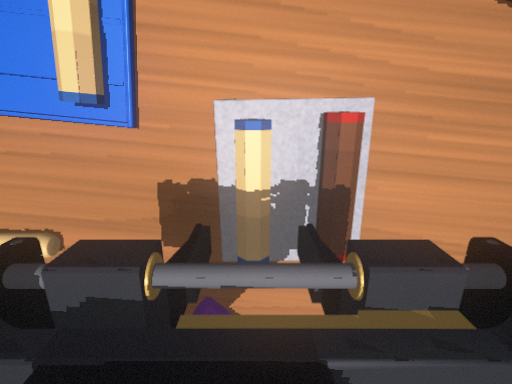

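Request:
arm_command([
  [[0, 0, 25], [0, 0, 0], 0.35],
  [[0, 0, 30], [0, 0, 0], 0.35],
  [[0, 0, 25], [0, 0, 0], 0.35],
  [[0, 0, 12], [0, 0, 0], 0.35],
  [[0, 0, 6], [0, 0, 0], 0.35],
  [[0, 0, 2.5], [0, 0, 0], 0.35],
  [[0, 0, 0], [0, 0, 0], 0.35],
  [[0, 0, 0], [0, 0, 0], 0.35],
])

```text
time: 35.2
position: [0.4318, -0.3072, 0.0331]
tool_rot: [3.137, 0.15, 0.003]
ft_force: [0.0, -0.1, 0.5]
grip_width: 0.65
```

Request:
arm_command([
  [[0, 0, 0], [0, 0, 0], 0.35],
  [[0, 0, 0], [0, 0, 0], 0.75],
  [[0, 0, 0], [0, 0, 0], 0.75],
  [[0, 0, 0], [0, 0, 0], 0.75],
  [[0, 0, 0], [0, 0, 0], 0.75],
  [[0, 0, 0], [0, 0, 0], 0.75],
  [[0, 0, 0], [0, 0, 0], 0.75],
  [[0, 0, 0], [0, 0, 0], 0.75],
], force=20)

```text
time: 35.87
position: [0.4309, -0.3064, 0.032]
tool_rot: [-3.138, -0.151, -0.0]
ft_force: [0.1, 0.2, 1.6]
grip_width: 0.365
```

```bash
python3 -c "
from h import *
to(571.5,-88.7,100,0.3)"
```

```text
t 35.8667 pos [ 430.9 -306.4   32. ] turn [-0.  -0.   5.2] shift now [ 160.8 -203.3  -68. ] shift after turn [ 141.7 -217.   -68. ] f [0.1 0.2 1.6] w 31.7 q7 -0.8
```

Request:
arm_command([
  [[0, 0, -5], [0, 0, 0], 0.75],
  [[0, 0, -15], [0, 0, 0], 0.75],
  [[0, 0, -25], [0, 0, 0], 0.75],
  [[0, 0, -25], [0, 0, 5.2], 0.75],
  [[20, -30, -20], [0, 0, 0], 0.75],
  [[20, -30, 0], [0, 0, 0], 0.75],
  [[20, -30, 0], [0, 0, 0], 0.75],
  [[20, -30, 0], [0, 0, 0], 0.75],
])

```text
time: 36.53
position: [0.511, -0.1848, 0.1227]
tool_rot: [3.141, 0.007, 0.002]
ft_force: [0.3, -1.0, -1.2]
grip_width: 0.37
```

Request:
arm_command([
  [[20, -30, 0], [0, 0, 0], 0.75],
  [[20, -30, 15], [0, 0, 0], 0.75],
  [[15, -24, 20], [0, 0, 0], 0.75],
  [[6.7, -13, 20], [0, 0, 0], 0.75],
  [[0, 0, 5], [0, 0, 0], 0.75],
  [[0, 0, 0], [0, 0, 0], 0.75],
  [[0, 0, 0], [0, 0, 0], 0.75],
  [[0, 0, 0], [0, 0, 0], 0.75],
])

```text
time: 37.2
position: [0.5716, -0.0909, 0.063]
tool_rot: [3.141, 0.004, 0.002]
ft_force: [-0.9, 0.2, -0.9]
grip_width: 0.365
```

Request:
arm_command([
  [[0, 0, 0], [0, 0, 0], 0.75],
  [[0, 0, 0], [0, 0, 0], 0.75],
  [[0, 0, 0], [0, 0, 0], 0.75],
  [[0, 0, 0], [0, 0, 0], 0.75],
])

```text
time: 37.53
position: [0.5716, -0.0892, 0.0624]
tool_rot: [3.141, 0.007, 0.001]
ft_force: [-0.4, -0.4, -0.6]
grip_width: 0.366
```

```bash
python3 -c "
from h import *
snap('w21');to(571.5,-88.7,24.5,0.3)"
```

```text
t 37.5833 pos [571.5 -89.   62.2] turn [ 0.   -0.04 -0.02] shift now [-0.  -0.3 37.7] shift after turn [-0.  -0.3 37.7] f [ 0.4 -0.6  0. ] w 31.8 q7 -1.4
```

View pics/w21.png

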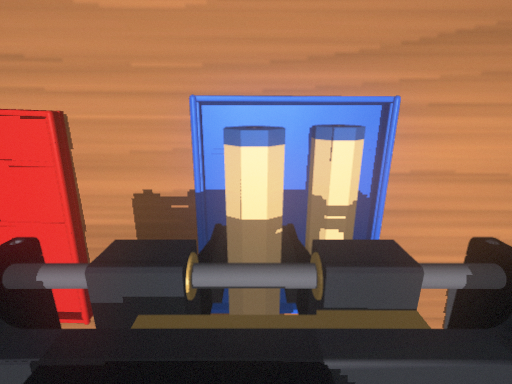

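Request:
arm_command([
  [[0, 0, 14], [0, 0, 0], 0.75],
  [[0, 0, 12], [0, 0, 0], 0.75],
  [[0, 0, 7], [0, 0, 0], 0.75],
  [[0, 0, 3], [0, 0, 0], 0.75],
  [[0, 0, 1.5], [0, 0, 0], 0.75],
  [[0, 0, 0], [0, 0, 0], 0.75],
  [[0, 0, 0], [0, 0, 0], 0.75],
  [[0, 0, 0], [0, 0, 0], 0.75],
])

```text
time: 38.25
position: [0.5718, -0.0888, 0.0246]
tool_rot: [3.141, 0.008, 0.001]
ft_force: [0.3, -1.2, -0.9]
grip_width: 0.368
```

Request:
arm_command([
  [[0, 0, 0.5], [0, 0, 0], 0.75],
  [[0, 0, 0], [0, 0, 0], 0.54],
  [[0, 0, 0], [0, 0, 0], 0.54],
  [[0, 0, 0], [0, 0, 0], 0.54],
  [[0, 0, -5], [0, 0, 0], 0.54],
  [[0, 0, -15], [0, 0, 0], 0.54],
  [[0, 0, -30], [0, 0, 0], 0.54],
  [[0, 0, -30], [0, 0, 0], 0.54],
])

```text
time: 38.92
position: [0.5704, -0.0886, 0.1041]
tool_rot: [-3.142, -0.008, 0.004]
ft_force: [0.6, 0.1, -0.6]
grip_width: 0.46
```

```bash
python3 -c "
from h import *
snap('w22');to(445,-384.5,120,5.5)"
```

```text
t 38.9667 pos [575.  -89.3 111.6] turn [ 0.06 -0.53 -5.22] shift now [-131.4  294.5   -9.5] shift after turn [-157.7  281.3   -8.4] f [ 2.3 -0.1  3.9] w 39.9 q7 -1.41
```

View pics/w22.png

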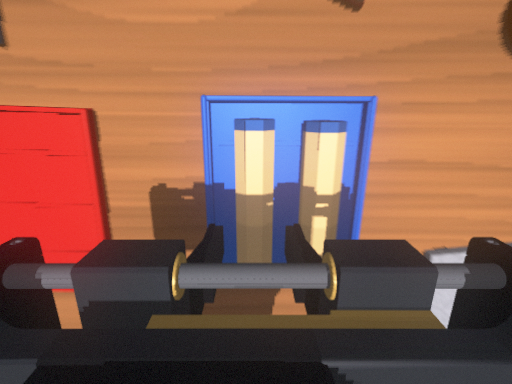

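Request:
arm_command([
  [[0, 0, -20], [0, 0, -5.2], 0.45],
  [[-17, 31, -10], [0, 0, 0], 0.35],
  [[-17, 31, 0], [0, 0, 0], 0.35],
  [[-17, 31, 0], [0, 0, 0], 0.35],
  [[-17, 31, 0], [0, 0, 0], 0.35],
  [[-17, 31, 0], [0, 0, 0], 0.35],
  [[-17, 31, 0], [0, 0, 0], 0.35],
  [[-17, 31, 0], [0, 0, 0], 0.35],
])

```text
time: 39.63
position: [0.4731, -0.3177, 0.1345]
tool_rot: [3.138, 0.151, 0.002]
ft_force: [0.1, -0.0, 0.6]
grip_width: 0.648
```

Request:
arm_command([
  [[-17, 31, 0], [0, 0, 0], 0.35],
  [[-18.3, 34.2, 0], [0, 0, 0], 0.35],
  [[0, 0, 0], [0, 0, 0], 0.35],
  [[0, 0, 0], [0, 0, 0], 0.35],
  [[0, 0, 0], [0, 0, 0], 0.35],
  [[0, 0, 0], [0, 0, 0], 0.35],
  [[0, 0, 0], [0, 0, 0], 0.35],
  [[0, 0, 0], [0, 0, 0], 0.35],
])

```text
time: 40.3
position: [0.4458, -0.3831, 0.1339]
tool_rot: [-3.137, -0.155, -0.001]
ft_force: [-0.6, 0.3, 0.2]
grip_width: 0.65
```

```bash
python3 -c "
from h import *
snap('w23');to(445,-384.5,31.5,5.5)"
```

```text
t 40.35 pos [ 445.7 -383.3  133.9] turn [-0.01 -0.02  0.13] shift now [ -0.8   1.2 102.4] shift after turn [ -0.8   1.2 102.4] f [-0.3 -0.1  0.5] w 56.7 q7 -0.71
```

View pics/w23.png

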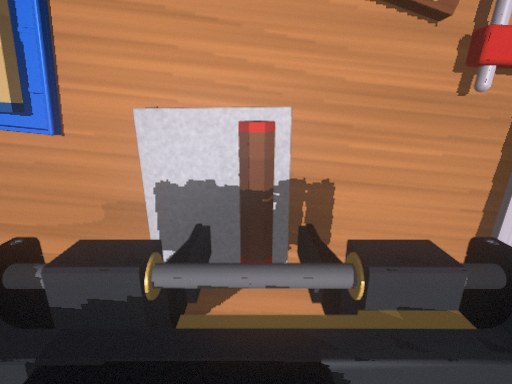

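Request:
arm_command([
  [[0, 0, 25], [0, 0, 0], 0.35],
  [[0, 0, 30], [0, 0, 0], 0.35],
  [[0, 0, 25], [0, 0, 0], 0.35],
  [[0, 0, 12], [0, 0, 0], 0.35],
  [[0, 0, 7], [0, 0, 0], 0.35],
  [[0, 0, 3.4], [0, 0, 0], 0.35],
  [[0, 0, 0], [0, 0, 0], 0.35],
  [[0, 0, 0], [0, 0, 0], 0.35],
])

```text
time: 41.02
position: [0.4458, -0.3851, 0.0327]
tool_rot: [3.137, 0.151, 0.003]
ft_force: [1.0, -0.8, -0.6]
grip_width: 0.653
```

Request:
arm_command([
  [[0, 0, 0], [0, 0, 0], 0.35],
  [[0, 0, 0], [0, 0, 0], 0.75],
  [[0, 0, 0], [0, 0, 0], 0.75],
  [[0, 0, 0], [0, 0, 0], 0.75],
  [[0, 0, 0], [0, 0, 0], 0.75],
  [[0, 0, 0], [0, 0, 0], 0.75],
  [[0, 0, 0], [0, 0, 0], 0.75],
  [[0, 0, 0], [0, 0, 0], 0.75],
], force=20)

```text
time: 41.68
position: [0.445, -0.3845, 0.0316]
tool_rot: [3.138, 0.151, 0.0]
ft_force: [0.1, 0.9, 1.2]
grip_width: 0.369
```

```bash
python3 -c "
from h import *
to(563,122,100,-1.7)"
```

```text
t 41.6833 pos [ 445.  -384.5   31.6] turn [ 0.01 -0.01  7.2 ] shift now [ 166.1 -492.9  -68.5] shift after turn [ 103.  -509.8  -68.4] f [0.1 0.9 1.2] w 32.1 q7 -0.67
```

Request:
arm_command([
  [[0, 0, -5], [0, 0, 0], 0.75],
  [[0, 0, -15], [0, 0, 0], 0.75],
  [[0, 0, -25], [0, 0, 0], 0.75],
  [[0, 0, -25], [0, 0, 3.6], 0.75],
  [[0, 0, -25], [0, 0, 3.6], 0.75],
  [[4, -18, -20], [0, 0, 0], 0.75],
  [[8, -36, 0], [0, 0, 0], 0.75],
  [[8, -36, 0], [0, 0, 0], 0.75],
])

```text
time: 42.35
position: [0.4678, -0.2961, 0.1485]
tool_rot: [3.139, -0.053, 0.005]
ft_force: [1.2, 0.8, -1.3]
grip_width: 0.365
```

Request:
arm_command([
  [[8, -38, 0], [0, 0, 0], 0.75],
  [[8, -38, 0], [0, 0, 0], 0.75],
  [[8, -38, 0], [0, 0, 0], 0.75],
  [[8, -38, 0], [0, 0, 0], 0.75],
  [[8, -38, 0], [0, 0, 0], 0.75],
  [[8, -38, 0], [0, 0, 0], 0.75],
  [[8, -38, 0], [0, 0, 0], 0.75],
  [[8, -38, 0], [0, 0, 0], 0.75],
])

```text
time: 43.02
position: [0.5405, 0.0087, 0.1467]
tool_rot: [3.141, -0.047, 0.0]
ft_force: [1.0, -0.7, -1.8]
grip_width: 0.364
```

Request:
arm_command([
  [[8, -38, 0], [0, 0, 0], 0.75],
  [[8, -38, 0], [0, 0, 0], 0.75],
  [[3, -30, 20], [0, 0, 0], 0.75],
  [[0, -10, 20], [0, 0, 0], 0.75],
  [[0, 0, 0], [0, 0, 0], 0.75],
  [[0, 0, 0], [0, 0, 0], 0.75],
  [[0, 0, 0], [0, 0, 0], 0.75],
  [[0, 0, 0], [0, 0, 0], 0.75],
])

```text
time: 43.68
position: [0.564, 0.1203, 0.1078]
tool_rot: [3.141, -0.051, 0.003]
ft_force: [0.5, -0.8, 0.2]
grip_width: 0.367
```

Request:
arm_command([
  [[0, 0, 0], [0, 0, 0], 0.75],
  [[0, 0, 0], [0, 0, 0], 0.75],
  [[0, 0, 0], [0, 0, 0], 0.75],
  [[0, 0, 0], [0, 0, 0], 0.75],
])

```text
time: 44.02
position: [0.5632, 0.1219, 0.1069]
tool_rot: [-3.141, 0.048, -0.001]
ft_force: [-0.8, 0.1, -0.8]
grip_width: 0.366
```

```bash
python3 -c "
from h import *
snap('w24');to(563,122,24.5,-1.7)"
```

```text
t 44.0667 pos [563.1 122.1 106.7] turn [-0.01 -0.03 -0.02] shift now [-0.1  0.1 82.2] shift after turn [-0.1  0.1 82.2] f [ 0.3  0.2 -0.6] w 31.7 q7 -1.85
```

View pics/w24.png

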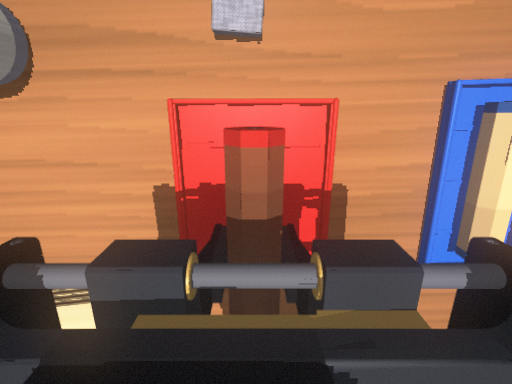

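Request:
arm_command([
  [[0, 0, 25], [0, 0, 0], 0.75],
  [[0, 0, 25], [0, 0, 0], 0.75],
  [[0, 0, 16], [0, 0, 0], 0.75],
  [[0, 0, 9], [0, 0, 0], 0.75],
  [[0, 0, 5], [0, 0, 0], 0.75],
  [[0, 0, 2], [0, 0, 0], 0.75],
  [[0, 0, 0], [0, 0, 0], 0.75],
  [[0, 0, 0], [0, 0, 0], 0.75],
])

```text
time: 44.73
position: [0.5639, 0.1225, 0.0255]
tool_rot: [-3.141, 0.047, -0.003]
ft_force: [-0.2, 1.2, -0.3]
grip_width: 0.366
```

Request:
arm_command([
  [[0, 0, 0], [0, 0, 0], 0.75],
  [[0, 0, 0], [0, 0, 0], 0.75],
  [[0, 0, 0], [0, 0, 0], 0.75],
  [[0, 0, 0], [0, 0, 0], 0.75],
])

```text
time: 45.07
position: [0.5632, 0.1224, 0.0248]
tool_rot: [-3.141, 0.046, -0.001]
ft_force: [1.0, -0.0, -1.5]
grip_width: 0.364
```

Request:
arm_command([
  [[0, 0, 0.8], [0, 0, 0], 0.75],
  [[0, 0, 0], [0, 0, 0], 0.75],
  [[0, 0, 0], [0, 0, 0], 0.5],
  [[0, 0, 0], [0, 0, 0], 0.5],
  [[0, 0, 0], [0, 0, 0], 0.5],
  [[0, 0, -5], [0, 0, 0], 0.5],
  [[0, 0, -15], [0, 0, 0], 0.5],
  [[0, 0, -30], [0, 0, 0], 0.5],
])

```text
time: 45.73
position: [0.5601, 0.1216, 0.0711]
tool_rot: [3.139, -0.046, -0.011]
ft_force: [-0.5, 1.2, -0.4]
grip_width: 0.497
```

Request:
arm_command([
  [[0, 0, -35], [0, 0, 0], 0.5],
  [[-20, 0, -30], [0, 0, 0], 0.5],
  [[-35, 0, -20], [0, 0, 0], 0.5],
  [[-20, 0, 0], [0, 0, 0], 0.5],
  [[0, 0, 0], [0, 0, 0], 0.5],
  [[0, 0, 0], [0, 0, 0], 0.5],
  [[0, 0, 0], [0, 0, 0], 0.5],
  [[0, 0, 0], [0, 0, 0], 0.5],
])

```text
time: 46.4
position: [0.4886, 0.1243, 0.1583]
tool_rot: [3.141, -0.048, -0.0]
ft_force: [-0.4, -0.4, -1.7]
grip_width: 0.502
```

Run:
```python
from h import *
s,im,P,T=snap('w25');snap('s25','scene');snap('d25','side')
Z=P[...,2]
def fit(m,nm):
    m=cv2.morphologyEx(m.astype(np.uint8),cv2.MORPH_OPEN,np.ones((3,3)))>0; m[235:]=0
    print(nm,m.sum(),fitrect(P[m][:,:2]),'top z',np.percentile(Z[m],[50,95]))
fit((abs(P[...,0]-.563)<.085)&(abs(P[...,1]-.122)<.05)&(Z>.028)&(Z<.06),'walnut')
fit((abs(P[...,0]-.5715)<.085)&(abs(P[...,1]+.145)<.026)&(Z>.028)&(Z<.06),'ash1')
fit((abs(P[...,0]-.5715)<.085)&(abs(P[...,1]+.089)<.026)&(Z>.028)&(Z<.06),'ash2')
to(0,0,0,0)
```

```text
walnut 4867 (array([563.5, 122.4]), array([ 31.8, 140. ]), 88.3) top z [0.03613393 0.03816521]
ash1 234 (array([ 522. , -131.8]), array([41.2,  6.5]), 3.0) top z [0.03033728 0.03335994]
ash2 5213 (array([572.7, -88.4]), array([140. ,  32.8]), 0.7) top z [0.03615476 0.03814879]
t 46.55 pos [488.4 124.3 158. ] turn [ 0.03  0.05 -1.73] shift now [-484.2  138.9  158.5] shift after turn [-488.4  124.3  158. ] f [-0.8 -0.   0.2] w 43.3 q7 -1.9
```

View pics/w25.png

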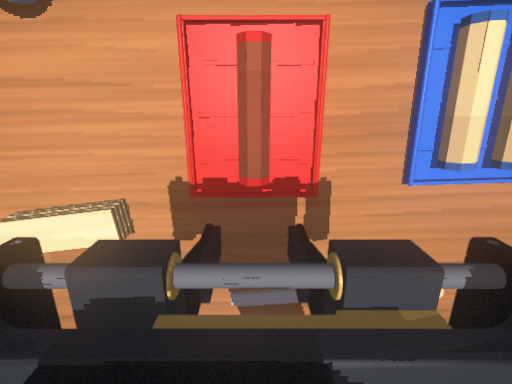

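View pics/s25.png

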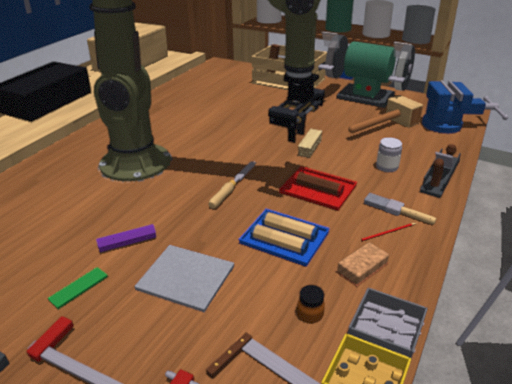

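View pics/d25.png

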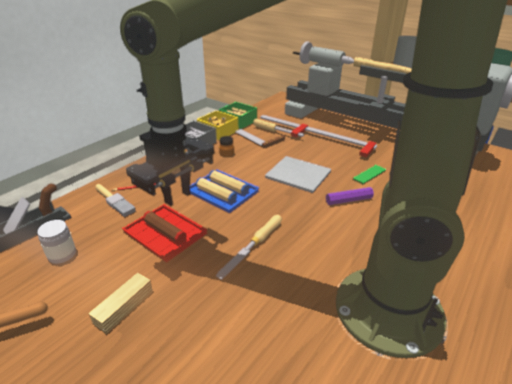

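Run:
```python
from h import *
z=np.load('w21.npz');P=z['P'];Z=P[...,2]
m=(abs(P[...,0]-.5715)<.085)&(abs(P[...,1]+.145)<.024)&(Z>.03)&(Z<.05); m[235:]=0
m=cv2.morphologyEx(m.astype(np.uint8),cv2.MORPH_OPEN,np.ones((3,3)))>0
print('ash1',fitrect(P[m][:,:2]),np.percentile(Z[m],[50,90]))
z=np.load('s25.npz');P=z['P'];Z=P[...,2]
m=(abs(P[...,0]-.5715)<.09)&(abs(P[...,1]+.145)<.026)&(Z>.03)&(Z<.05);print('ash1 scene',fitrect(P[m][:,:2]),np.percentile(Z[m],[50,90]))
print(ctrl.close_job())
```

```text
ash1 (array([ 603.7, -145.5]), array([76.2, 28.8]), 0.7) [0.03651731 0.0378032 ]
ash1 scene (array([ 574.5, -149.7]), array([ 27.1, 140.9]), 89.7) [0.03547924 0.03803984]
the job is handed in; nothing more can be done
None
```

The job is done and handed in at about 47 s of the 134 s allowed. I took the stack down from the top: upper ash, both plates, then lower ash and walnut.

- **Blanks:** The two ash blanks lie flat in the blue tray and the walnut lies flat in the red tray. All three tops read about 36 mm, which is the 4 mm floor plus the 32 mm blank. They sit along the trays, clear of the walls.
- **Plates:** Both are on the pile within about 1 mm and 0.5° of it. Their tops were at about 27 mm and 36 mm once the camera's +1 mm depth bias is taken off.
- **One slip:** On the first try at the top blank I lifted before the slow fingers had closed. A new view showed nothing had moved, and the second grasp held.
- **Disagreements:** The scene camera put the first ash about 4 mm further towards −y than the wrist camera did, still well inside the tray. The fixed cameras also differed from each other by a few mm on the trays and the pile, so I placed everything by the wrist view.

Force readings stayed under about 10 N, and nothing else in the scene was touched.

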